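# Clear chips off the hole saws in the tab-locked extraction cup

### The job

Pinch both tabs of the extraction cup's knob and turn it clockwise as far as it goes, so that its cover swings off the cup. Then take the hole saws one at a time, smallest first and going up in size, hold each upright with its toothed end about 40 mm down inside the cup for a second without letting it rest on the bottom, and stand it on its teeth in the clear tray. When all the saws on the bench are upright in the tray, swing the cover fully back over the cup and let the tabs spring out so that it is locked; leave the other things on the bench where they are.

Things in the scene. Friction and masses are not known exactly. Their poses are not given: they have to be found in the camera images.
- knob (a joint): Angle of the black tab-lock knob about its vertical axis: 0 = closed and locked; grows CLOCKWISE seen from above to its end stop at 1.2 rad = fully open. Steel teeth lock it at both ends, open or closed: it turns only while BOTH tabs are pinched in. Turning then takes about 0.1 N m; it stays where left. Elsewhere than at the ends the tabs cannot spring fully out.
- cover (a point): Centre of the top of the round steel cover, 106 mm across, 93 mm above the bench, carried on the knob's arm 120 mm from the knob axis. It hides the cup's mouth at knob 0 and has swung well clear at 1.2.
- knob_grip (a point): On the knob's axis at grip height, 116 mm above the bench; its frame turns with the knob, z up, cover along +y. Two upright grey tabs stand at its +x and -x sides, each 24 mm wide, 8 thick, 94 to 137 mm above the bench, outer faces 54 mm apart (about 40 pinched). The 72 mm black disc below tops out at 93 mm: keep fingertips above it. A 16 mm post stands between the tabs.
- tab_a (a joint): Travel (m) of the release tab on the +x side of knob_grip: 0 = sprung out (locked), 0.008 = fully pinched in; its tooth is free beyond about 0.0045. Spring force 5 N at 0, 9 N at 0.008. It springs out by itself when let go at either end of the knob's travel.
- tab_b (a joint): Travel (m) of the release tab on the -x side of knob_grip: 0 = sprung out (locked), 0.008 = fully pinched in; its tooth is free beyond about 0.0045. Spring force 5 N at 0, 9 N at 0.008. It springs out by itself when let go at either end of the knob's travel.
- cup_mouth (a point): Centre of the rim of the fixed round steel cup, 85 mm above the bench; z up. Inside diameter 92 mm, wall 4 mm, inner floor 68 mm below this point. The knob axis lies 120 mm along its -y axis; the open cover swings to its +x, -y side. Cup and knob share a fixed grey base plate, 130 by 250 mm (x, y), placed differently each time.
- tray_in (a point): Centre of the inner floor of the fixed square clear plastic tray: 170 by 170 mm inside along its x and y axes, walls 5 mm thick, wall tops 50 mm and inner floor 5 mm above the bench.
- saw1_mid (a point): Half-way up hole saw 1, the smallest of four (None when absent), on its axis; z points from teeth to shank. It stands on its teeth, 92 mm tall: steel cutter 38 mm across up to 36 mm, then a collar 22 mm across and 12 high, then a plain round shank 13 mm across and 44 long at the top, the place to grip. About 140 g, heaviest at the teeth.
- saw1_teeth (a point): Centre of the toothed lower end of hole saw 1, 46 mm below its mid point.
- saw2_mid (a point): Half-way up hole saw 2, the second smallest of four (None when absent), on its axis; z points from teeth to shank. It stands on its teeth, 96 mm tall: steel cutter 46 mm across up to 40 mm, then a collar 22 mm across and 12 high, then a plain round shank 13 mm across and 44 long at the top, the place to grip. About 180 g, heaviest at the teeth.
- saw2_teeth (a point): Centre of the toothed lower end of hole saw 2, 48 mm below its mid point.
- saw3_mid (a point): Half-way up hole saw 3, the second largest of four (None when absent), on its axis; z points from teeth to shank. It stands on its teeth, 100 mm tall: steel cutter 54 mm across up to 44 mm, then a collar 22 mm across and 12 high, then a plain round shank 13 mm across and 44 long at the top, the place to grip. About 220 g, heaviest at the teeth.
- saw3_teeth (a point): Centre of the toothed lower end of hole saw 3, 50 mm below its mid point.
- saw4_mid (a point): Half-way up hole saw 4, the largest of four (None when absent), on its axis; z points from teeth to shank. It stands on its teeth, 104 mm tall: steel cutter 62 mm across up to 48 mm, then a collar 22 mm across and 12 high, then a plain round shank 13 mm across and 44 long at the top, the place to grip. About 260 g, heaviest at the teeth.
- saw4_teeth (a point): Centre of the toothed lower end of hole saw 4, 52 mm below its mid point.
- jar_ref (a point): A closed glass jar, 60 mm across and 75 mm high (bystander; point at its base centre).
- drill_ref (a point): A black hand drill lying on its side, about 230 mm long, 72 mm high (bystander; point on its body at bench level).
- scrap_ref (a point): A piece of scrap plywood with drill marks, 110 by 270 by 18 mm (bystander; point at its underside centre).

How it is judged (in metres and radians):
On the way, in this order (a step that is already met when the one before it is completed fails the run):
1. the knob is turned fully open, so the cover is off the cup (value of joint knob above 1.1 rad), for 0.2 s.
2. the smallest hole saw (saw 1, if present) is held with its teeth 20 to 60 mm below the cup's rim, within 30 mm of its middle (z of saw1_teeth in the frame of cup_mouth between -0.06 and -0.02 m and horizontal distance between saw1_teeth and cup_mouth below 0.03 m), for 0.4 s.
3. the second smallest hole saw (saw 2, if present) is held with its teeth 20 to 60 mm below the cup's rim, within 30 mm of its middle (z of saw2_teeth in the frame of cup_mouth between -0.06 and -0.02 m and horizontal distance between saw2_teeth and cup_mouth below 0.03 m), for 0.4 s.
4. the second largest hole saw (saw 3, if present) is held with its teeth 20 to 60 mm below the cup's rim, within 30 mm of its middle (z of saw3_teeth in the frame of cup_mouth between -0.06 and -0.02 m and horizontal distance between saw3_teeth and cup_mouth below 0.03 m), for 0.4 s.
5. the largest hole saw (saw 4, if present) is held with its teeth 20 to 60 mm below the cup's rim, within 30 mm of its middle (z of saw4_teeth in the frame of cup_mouth between -0.06 and -0.02 m and horizontal distance between saw4_teeth and cup_mouth below 0.03 m), for 0.4 s.
At the end, for the whole second after the job is handed in: Every hole saw present stands upright (within 0.15 rad) on the tray's floor with its axis within 70 mm of the tray's centre along both tray axes; the knob is back within 0.06 rad of closed and both tabs have sprung out to within 2 mm (value of joint knob below 0.06 rad and value of joint each of tab_a, tab_b below 0.002 m and x of saw1_teeth in the frame of tray_in between -0.07 and 0.07 m and y of saw1_teeth in the frame of tray_in between -0.07 and 0.07 m and z of each of saw1_teeth, saw2_teeth, saw3_teeth, saw4_teeth in the frame of tray_in below 0.006 m and angle between each of saw1_mid, saw2_mid, saw3_mid, saw4_mid's own z axis and vertical below 0.15 rad and x of saw2_teeth in the frame of tray_in between -0.07 and 0.07 m and y of saw2_teeth in the frame of tray_in between -0.07 and 0.07 m and x of saw3_teeth in the frame of tray_in between -0.07 and 0.07 m and y of saw3_teeth in the frame of tray_in between -0.07 and 0.07 m and x of saw4_teeth in the frame of tray_in between -0.07 and 0.07 m and y of saw4_teeth in the frame of tray_in between -0.07 and 0.07 m); the robot touches nothing.
It fails at once if the jar is pushed more than 40 mm from its place (distance of jar_ref from where it was at the start of the episode above 0.04 m).
It fails at once if the drill is pushed more than 40 mm from its place (distance of drill_ref from where it was at the start of the episode above 0.04 m).
It fails at once if the scrap is pushed more than 40 mm from its place (distance of scrap_ref from where it was at the start of the episode above 0.04 m).
Of saw1, saw2, saw3, saw4 only 2 to 4 are there at a start; the rules pass over those that are not, and their reading is None.
At some moment in a run one of saw1, saw2, saw3, saw4 may be knocked a few centimetres aside while the robot is not near it.
It also fails if it takes over 210 s, if anything falls off the work surface, if the arm or the gripper's body presses on something with over 40 N, if the wrist force passes 120 N, or if a joint passes its speed limit or range.

### The arm

A 6-joint arm with a two-finger parallel gripper is mounted at the origin on the work surface. World frame = base frame: x ahead of the robot, y to its left, z up, the work surface at z = 0. Lengths are in mm, angles in rad, forces in N, time in s.
With the tool pointing down it reaches from about 275 to 1000 mm from the base axis. Payload 8.4 kg.
Tool frame: the origin (TCP) lies midway between the tips of the shut fingers; the grasp point (between the pads) lies 19 mm behind it; y points along the fingers, z is the direction in which the jaws open and shut, and the axes are right-handed (so a half turn about y gives the same grasp; the last joint's range is limited). The gripper opens to 85 mm and grips with 20 to 120 N. Pads are 22 mm wide; open, the fingers measure 114 mm over their backs; the gripper's body (76 mm by 85 mm) begins 54 mm behind the grasp point. The pads swing forward as they close: fully open they stand 13 mm farther back than shut.
Start: joints at [1.128, 0.353, 1.633, -0, 1.155, -0.002], TCP at [266.663, 565.26, 231.281] pointing down, gripper open.
Joint ranges: [-2.63, 2.63], [-0.92, 2.1], [0.06, 2.66], [-1.3, 4.44], [0, 2.69], [-3.02, 3.02]. Speed limits (rad/s): [2.22, 2.22, 2.79, 3.14, 3.14, 3.14].

### API

Orientations are given as [roll, pitch, yaw] about the fixed x, y, z axes, in that order (R = Rz(yaw) Ry(pitch) Rx(roll)).
In Python, from rig import r, imaging gives the robot as it stands. The module is installed in compiled form; this text tells all that it offers.
- The arm moves only by the tool send_rows, never from a script. Its argument "series" is a list of rows, each a list of 6 numbers: the shift along the tool's x, y, z in m, then the turn, a rotation vector about the tool's x, y, z in degrees. In form: [[dx, dy, dz, ax, ay, az], ...]. A call has 1 to 8 rows; each row shifts and turns the commanded pose from where the row before left it, along the tool's axes as they then stand; what a row does not reach is not made up. A row lasts 1/10 s, in which the tool goes at most 50 mm and 8.59 degrees, less where a joint would pass 70% of its speed; a pose out of reach is approached as far as the arm can. A call is refused whole if a number of a shift passes 0.05 or a number of a turn 8.59, either way. A call with a gripper value outside its range is refused whole. "gripper" is the opening, from 0 (shut) to 1 (fully open), set as the call begins (left out, the last holds). The fingers move at their own pace and stop on an object; "squeeze" is the grip in N (left out, the last holds). Time passes only in rows, so rows that do not move let the fingers close. It gives the time, the measured TCP pose, the force and the opening at its end, in the units of the state.
- r.sense(): the state, without advancing time (a new reading comes with each control period).
- imaging.grab_frame(name): name is "scene" or "top" or "wrist"; returns a dict with "frame" (420x560x3 uint8, red, green, blue), "depth" (420x560 float32, mm along the optical axis (not along the pixel's ray), 0 where there is no reading), "intrinsics" (3x3 intrinsics, pixels), "distortion" ([k1, k2, p1, p2, k3] as OpenCV has them; the pictures are not rectified), "origin" and "rotation" of the camera in the world. Camera axes: x right, y down, z forward; pixel columns grow to the right and rows downward; lengths in mm; the calibration is good to about 2 mm. A picture is of the moment at which its call begins.
- r.sign_off(): hands the job in, once; it reports no verdict.
The state is a dict: "clock": time; "qpos": joint angles; "qvel": joint speeds; "joint_efforts": joint torques, N m; "eef_pos": TCP position; "tcp_rot": TCP orientation; "contact_force": force on the tool from outside, world axes, zero at the start; "wrist_torque": the same for the moment, N m; "opening": opening from 0.0 (shut) to 1.0 (fully open).
Only numpy, scipy, OpenCV 4.12 (cv2) and the standard library are available. Lean on these libraries where they do the work, as an engineer would, in place of code of your own. Each camera call takes 0.05 s, during which the arm holds its last target.

## Working session

There is one attempt and no reset: what is moved stays moved. The work goes in short steps, Python scripts to look and compute and a tool call to move; the robot and the scene stay as the last step left them, time stands still between calls to the robot, and variables do not carry over. Pictures are saved under pics/ and viewed, and the job is handed in when it is done.

Besides the shell and the picture viewer there is one more tool, called as name(argument=value, ...), one argument or row to a line, values as JSON. send_rows: Moves the arm, as the interface text tells. Its arguments: {"type":"object","properties":{"series":{"type":"array","items":{"type":"array","items":{"type":"number"}}},"gripper":{"type":"number"},"squeeze":{"type":"number"}},"required":["series"]}

```bash
mkdir -p pics; ls
cat > h.py <<'E'
import numpy as np, cv2
from rig import r, imaging
from scipy.spatial.transform import Rotation as R
def shot(n,f):
    d=imaging.grab_frame(n); cv2.imwrite('pics/'+f+'.png',d['frame'][:,:,::-1]); np.savez(''+f+'.npz',**{k:np.array(v) for k,v in d.items()}); return d
def load(f): return dict(np.load(''+f+'.npz'))
def cloud(d):
    h,w=d['depth'].shape; u,v=np.meshgrid(np.arange(w),np.arange(h))
    p=cv2.undistortPoints(np.stack([u,v],-1).reshape(-1,1,2).astype(float),np.array(d['intrinsics'],float),np.array(d['distortion'],float)).reshape(h,w,2)
    z=d['depth'].astype(float); c=np.dstack([p*z[...,None],z])
    P=c@np.array(d['rotation']).T+np.array(d['origin']); P[z==0]=np.nan
    return P
def st():
    s=r.sense(); print('t',s['clock'],'pos',np.round(s['eef_pos'],1),'rpy',np.round(s['tcp_rot'],3),'F',np.round(s['contact_force'],1),'open',s['opening'],'q',np.round(s['qpos'],3)); return s
E
python3 - <<'E'
from h import *
s=st(); print(R.from_euler('xyz',s['tcp_rot']).as_matrix().round(2))
for n in ['scene','top','wrist']:
    d=shot(n,n+'0'); print(n,np.round(d['origin']),np.round(d['rotation'],2).tolist(),d['intrinsics'][0])
E
```

```text
pics
t 0.0 pos [266.4 564.8 230.6] rpy [-1.572  0.    -0.441] F [ 0.8  0.4 -0.3] open 0.9956535535795812 q [ 1.128  0.354  1.634  0.     1.155 -0.002]
[[ 0.9  -0.    0.43]
 [-0.43 -0.    0.9 ]
 [-0.   -1.   -0.  ]]
scene [1060. -738. 1003.] [-2.39, 0.02, 0.55] [509.60976301   0.         283.34519838]
top [ 446.  -27. 1388.] [-3.02, 0.0, -1.56] [540.50124524   0.         281.62248581]
wrist [202. 596. 374.] [2.86, 0.0, 1.13] [360.60572261   0.         276.84322869]
```

```bash
sed -i "s/c@np.array(d\['rotation'\]).T/c@R.from_euler('xyz',np.array(d['rotation'],float)).as_matrix().T/" h.py
python3 - <<'E'
from h import *
for n in ['scene','top']:
    P=cloud(load(n+'0')); print(n,np.nanpercentile(P[...,2],[1,5,25,50,75,95,99]).round(1))
E
```

```text
scene [-756.4 -750.6 -198.3    1.     4.4  152.1  381.8]
top [-755.3 -670.6   -4.8   -1.3    1.6   34.9   90.9]
```

View pics/top0.png

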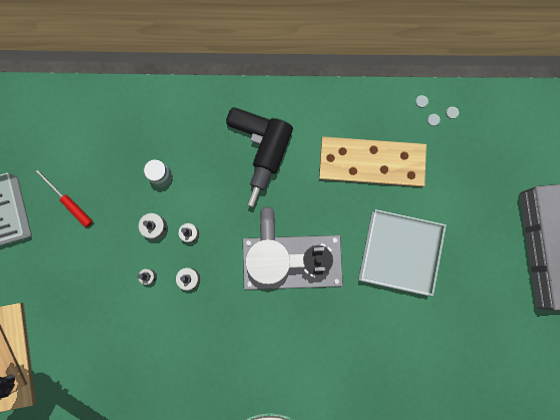

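View pics/scene0.png

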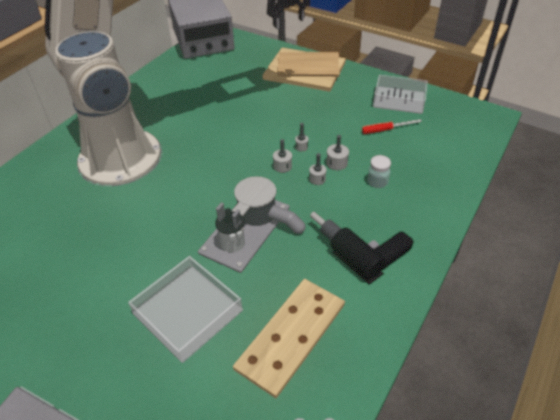

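View pics/wrist0.png

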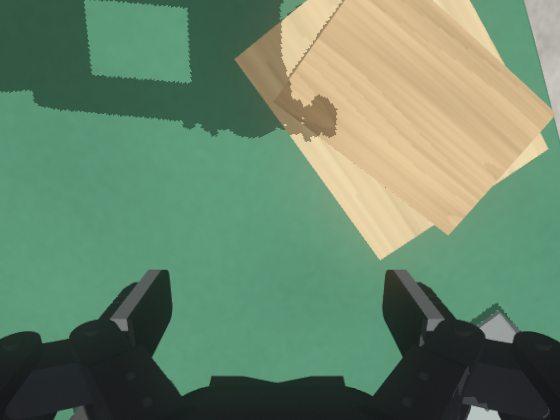

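Run:
```python
from h import *
d=load('top0'); P=cloud(d); f=d['frame']
import numpy as np
Z=P[...,2]
def blk(n,u0,u1,v0,v1,z0,z1):
    m=np.zeros(Z.shape,bool); m[v0:v1,u0:u1]=True; m&=(Z>z0)&(Z<z1)
    q=P[m]; 
    if len(q)==0: print(n,'none');return
    c,r_=cv2.minEnclosingCircle(q[:,:2].astype(np.float32))
    print(n,len(q),'mean',q.mean(0).round(1),'minEnc',np.round(c,1),round(r_,1),'zmed',np.median(q[:,2]).round(1))
for n,b in dict(A=(135,160,265,290),B=(176,202,220,246),C=(174,204,265,295),D=(136,168,210,242)).items():
    blk(n+' cutter',*b,28,55); blk(n+' shank',*b,75,120)
blk('cover',240,300,235,290,85,100)
blk('knobtop',300,340,240,285,125,145)
blk('knobdisc',300,340,240,285,84,97)
blk('cover+arm',240,340,235,290,85,100)
blk('base',238,346,232,295,2,30)
blk('trayrim',355,450,205,300,42,60)
blk('trayfl',355,450,205,300,0,15)
blk('jar',140,172,155,190,60,90)
m=np.zeros(Z.shape,bool); m[205:300,355:450]=True; m&=(Z>42)&(Z<60)
print('tray rect',cv2.minAreaRect(P[m][:,:2].astype(np.float32)))
m=np.zeros(Z.shape,bool); m[232:295,238:346]=True; m&=(Z>3)&(Z<150); m[:235]=False
print('base rect',cv2.minAreaRect(P[m][:,:2].astype(np.float32)))
cv2.imwrite('pics/crop1.png',cv2.resize(f[200:310,120:460,::-1],None,fx=2.3,fy=2.3,interpolation=cv2.INTER_CUBIC))
cv2.imwrite('pics/crop2.png',cv2.resize(f[225:300,235:350,::-1],None,fx=6,fy=6,interpolation=cv2.INTER_CUBIC))
np.set_printoptions(linewidth=250)
print(Z[240:284:2,302:340:2].round())
```

```text
A cutter 158 mean [457.4 309.   37.7] minEnc [458.3 313. ] 20.1 zmed 36.0
A shank 30 mean [457.1 312.1  89.7] minEnc [456.9 312.7] 6.2 zmed 90.9
B cutter 233 mean [568.4 211.   40.4] minEnc [569.1 213.1] 23.4 zmed 39.6
B shank 32 mean [569.3 212.2  91.6] minEnc [569.6 212.8] 6.8 zmed 93.7
C cutter 343 mean [454.2 209.   43.7] minEnc [453.5 210.2] 28.0 zmed 43.6
C shank 31 mean [454.2 209.7  96.1] minEnc [454.1 210.5] 6.3 zmed 98.7
D cutter 444 mean [584.1 300.5  46.6] minEnc [584.7 303.3] 31.3 zmed 47.1
D shank 39 mean [584.6 301.5  97. ] minEnc [585.3 303.2] 6.3 zmed 101.8
cover 1652 mean [497.3   5.2  92. ] minEnc [499.3  -2. ] 64.8 zmed 92.0
knobtop 123 mean [ 502.5 -109.1  134.3] minEnc [ 502.3 -109. ] 28.4 zmed 134.8
knobdisc 620 mean [ 501.8 -106.1   91.6] minEnc [ 504.8 -105.6] 42.5 zmed 91.8
cover+arm 2278 mean [498.5 -25.4  92. ] minEnc [500.2 -41.3] 103.6 zmed 92.0
base 2811 mean [494.3 -65.4  10.4] minEnc [498.2 -48. ] 155.6 zmed 10.8
trayrim 661 mean [ 526.  -326.6   48.3] minEnc [ 526.4 -324.4] 125.7 zmed 48.1
trayfl 5284 mean [ 525.9 -328.     4. ] minEnc [ 528.6 -330.7
[... 1768 characters left out ...]
2.  12.   8.]
 [ 13.  81.  85.  97.  91.  94. 129. 133. 136. 138. 132.  90.  92.  15.  12.  13.  11.  10.  12.]
 [ 18.  13.  81.  13.  93.  nan  90.  96.  85.  96.  93.  95.   7.  12.  10.  11.  14.  11.  12.]
 [ 13.  16.  14.  12.  84.  86.  84.  88.  96.  79.  17.   9.  12.  16.  11.   8.  10.   9.  15.]
 [ 14.  12.   9.  15.  15.   9.  86.  10.   5.  11.   7.  14.   5.   9.   9.   9.  11.  13.  14.]
 [  8.  13.   7.  14.   6.  14.  13.  12.  12.  13.   9.  13.   8.  11.  13.  14.  17.  14.  10.]
 [ 11.  10.   9.  17.  12.  14.  11.  13.  15.  14.  12.  12.  12.  12.  19.  18.  13.  14.  13.]
 [ 11.  13.  15.  12.  11.  12.  10.  12.  12.  13.  10.  12.  16.  16.   7.  15.   8.  13.  14.]]
```

View pics/crop1.png

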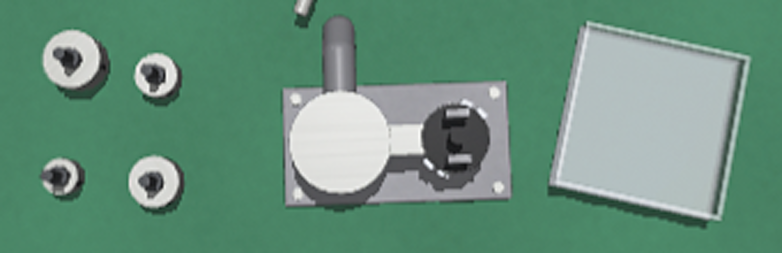

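View pics/crop2.png

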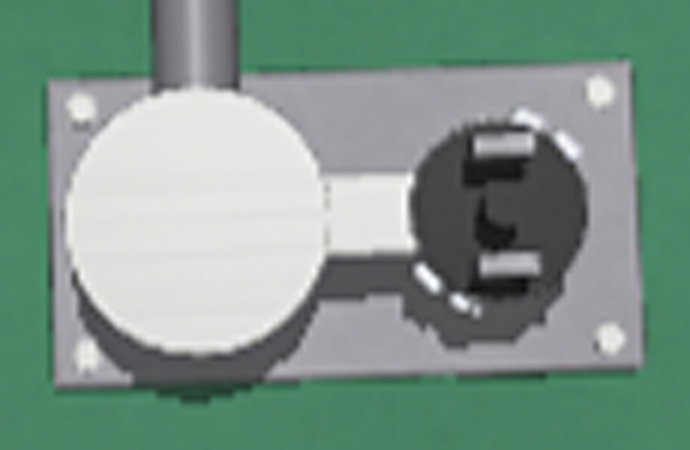

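Run:
```python
from h import *
from scipy.optimize import least_squares
d=load('top0'); P=cloud(d); f=d['frame'].astype(int); Z=P[...,2]
def fitc(q,r0):
    s=least_squares(lambda p:np.hypot(q[:,0]-p[0],q[:,1]-p[1])-p[2],[*q.mean(0)[:2],r0],loss='soft_l1'); return s.x.round(1)
# cover: bright pixels z~92 w/o arm
m=(f.min(2)>200); m[:,:235]=0; m[:,300:]=0; m[:225]=0; m[300:]=0
m=cv2.morphologyEx(m.astype(np.uint8),cv2.MORPH_OPEN,cv2.getStructuringElement(cv2.MORPH_ELLIPSE,(19,19)))
cs=max(cv2.findContours(m,0,cv2.CHAIN_APPROX_NONE)[0],key=cv2.contourArea)[:,0]
print('ellipse',cv2.fitEllipse(cs))
def ray(u,v,z):
    p=cv2.undistortPoints(np.array([[[u,v]]],float),d['intrinsics'].astype(float),d['distortion'].astype(float))[0,0]
    dr=R.from_euler('xyz',d['rotation'].astype(float)).as_matrix()@np.array([*p,1]); o=d['origin'].astype(float)
    return (o+dr*(z-o[2])/dr[2]).round(1)
e=cv2.fitEllipse(cs)[0]; print('cover',ray(*e,93))
q=np.array([ray(u,v,93) for u,v in cs]); print(fitc(q,53))
# tabs
m=np.zeros(Z.shape,bool); m[240:285,300:340]=True; m&=Z>126
n,l,s,c=cv2.connectedComponentsWithStats(m.astype(np.uint8))
for i in range(1,n): 
    if s[i,4]>15:
        uv=c[i]; print('comp',s[i,4],uv.round(1),P[l==i].mean(0).round(1),ray(*uv,137), cv2.minAreaRect(P[l==i][:,:2].astype(np.float32)))
# dark disc
m=np.zeros(Z.shape,bool); m[238:286,298:342]=True; m&=(Z>75)&(f.max(2)<110)
ed=P[m]; c,rr=cv2.minEnclosingCircle(ed[:,:2].astype(np.float32)); print('disc',c,rr)
mm=cv2.morphologyEx((m).astype(np.uint8),cv2.MORPH_CLOSE,np.ones((15,15),np.uint8)); mm=cv2.morphologyEx(mm,cv2.MORPH_OPEN,cv2.getStructuringElement(cv2.MORPH_ELLIPSE,(13,13)))
cs=max(cv2.findContours(mm,0,cv2.CHAIN_APPROX_NONE)[0],key=cv2.contourArea)[:,0]
q=np.array([ray(u,v,93) for u,v in cs]); print('disc fit',fitc(q,36))
for u,v in [(235+81/6,225+108/6),(235+599/6,225+91/6),(235+609/6,225+337/6),(235+87/6,225+355/6)]: print(ray(u-.5,v-.5,11))
# tray: rim outer corners
m=np.zeros(Z.shape,bool); m[195:310,345:460]=True; m&=(Z>40)&(Z<60)
print(cv2.boxPoints(cv2.minAreaRect(P[m][:,:2].astype(np.float32))))
```

```text
ellipse ((267.31597900390625, 261.06573486328125), (42.562442779541016, 42.605674743652344), 148.35679626464844)
cover [496.5  10.5  93. ]
[496.8  10.5  50.7]
comp 42 [318.2 248.5] [ 525.3 -108.2  135.6] [ 525.2 -108.1  137. ] ((525.364501953125, -108.03121948242188), (7.361402988433838, 23.555072784423828), 1.6879329681396484)
comp 36 [318.7 258.3] [ 502.8 -109.5  132. ] [ 502.6 -109.2  137. ] ((502.3405456542969, -109.10566711425781), (13.086151123046875, 13.788043975830078), 46.449501037597656)
comp 43 [318.9 268.5] [ 479.3 -109.8  135.4] [ 479.3 -109.7  137. ] ((479.19512939453125, -110.02391052246094), (7.016687870025635, 23.205692291259766), 0.5004196763038635)
disc (501.0177307128906, -109.9348373413086) 35.7367057800293
disc fit [ 501.5 -109.6   34. ]
[546.3  62.8  11. ]
[ 556.1 -157.2   11. ]
[ 452.4 -161.4   11. ]
[442.3  58.2  11. ]
[[ 417.93237 -394.04413]
 [ 597.3677  -430.68054]
 [ 633.58606 -253.2926 ]
 [ 454.15076 -216.65619]]
```

Add to h.py:
```python
def plan(x,y,z,ang=None,vmax=40):
    s=st(); M=R.from_euler('xyz',s['tcp_rot']).as_matrix(); a=np.degrees(np.arctan2(M[1,2],M[0,2]))
    D=np.array([x,y,z])-s['eef_pos']; t=M.T@D
    n=int(max(1,np.ceil(np.abs(t).max()/vmax))); print('zang %.2f tilt %.2f'%(a,np.degrees(np.arccos(np.clip(-M[2,1],-1,1)))),'tool delta mm',t.round(1),'n',n,'row(m)',(t/n/1000).round(4))
    if ang is not None:
        c=a-ang; print('ay total',round(c,2),'rows',int(np.ceil(abs(c)/8.5)), 'each',round(c/np.ceil(abs(c)/8.5),3) if abs(c)>.01 else 0)
```

```text
(no output)
```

send_rows(
  series=[
    [0, 0, 0, 0, 7.76, 0],
    [0, 0, 0, 0, 7.76, 0],
    [0, 0, 0, 0, 7.76, 0],
    [0, 0, 0, 0, 7.76, 0],
    [0, 0, 0, 0, 7.76, 0],
    [0, 0, 0, 0, 7.76, 0],
    [0, 0, 0, 0, 7.76, 0],
    [0, 0, 0, 0, 7.76, 0],
  ],
  gripper=1,
)

```text
clock: 0.95
eef_pos: [266.6, 565.1, 231.0]
tcp_rot: [-1.571, -0.001, -1.53]
contact_force: [0.4, 0.2, -0.1]
opening: 0.999
```

```bash
python3 -c "
from h import *
plan(502.3,-109,200,2.5)"
```

```text
t 0.95 pos [266.6 565.1 231. ] rpy [-1.571e+00 -1.000e-03 -1.530e+00] F [ 0.4  0.2 -0.1] open 0.9988425039924161 q [ 1.128  0.353  1.634 -0.     1.155  1.087]
zang 2.34 tilt 0.04 tool delta mm [683.1  31.3 208. ] n 18 row(m) [0.038  0.0017 0.0116]
ay total -0.16 rows 1 each -0.156
```

send_rows(
  series=[
    [0.043, 0.002, 0.013, 0, 0, 0],
    [0.043, 0.002, 0.013, 0, 0, 0],
    [0.043, 0.002, 0.013, 0, 0, 0],
    [0.043, 0.002, 0.013, 0, 0, 0],
    [0.043, 0.002, 0.013, 0, 0, 0],
    [0.043, 0.002, 0.013, 0, 0, 0],
    [0.043, 0.002, 0.013, 0, 0, 0],
    [0.043, 0.002, 0.013, 0, 0, 0],
  ],
)

```text
clock: 1.75
eef_pos: [386.7, 224.7, 215.2]
tcp_rot: [-1.571, 0.0, -1.524]
contact_force: [1.0, -0.2, 0.1]
opening: 1.001
```

send_rows(
  series=[
    [0.043, 0.002, 0.013, 0, 0, 0],
    [0.043, 0.002, 0.013, 0, 0, 0],
    [0.043, 0.002, 0.013, 0, 0, 0],
    [0.043, 0.002, 0.013, 0, 0, 0],
    [0.043, 0.002, 0.013, 0, 0, 0],
    [0.043, 0.002, 0.013, 0, 0, 0],
    [0.043, 0.002, 0.013, 0, 0, 0],
    [0, 0, 0, 0, 0, 0],
  ],
)

```text
clock: 2.55
eef_pos: [492.9, -74.3, 201.1]
tcp_rot: [-1.57, -0.001, -1.528]
contact_force: [-0.3, 0.3, 0.3]
opening: 0.999
```

```bash
python3 -c "
from h import *
plan(502.3,-109,102,2.5)
shot('wrist','w1')"
```

```text
t 2.55 pos [492.9 -74.3 201.1] rpy [-1.570e+00 -1.000e-03 -1.528e+00] F [-0.3  0.3  0.3] open 0.9988115282778671 q [-1.520e-01  1.900e-01  1.931e+00 -1.000e-03  1.020e+00 -1.940e-01]
zang 2.45 tilt 0.10 tool delta mm [35.  99.2  7.8] n 3 row(m) [0.0117 0.0331 0.0026]
ay total -0.05 rows 1 each -0.055
```

View pics/w1.png

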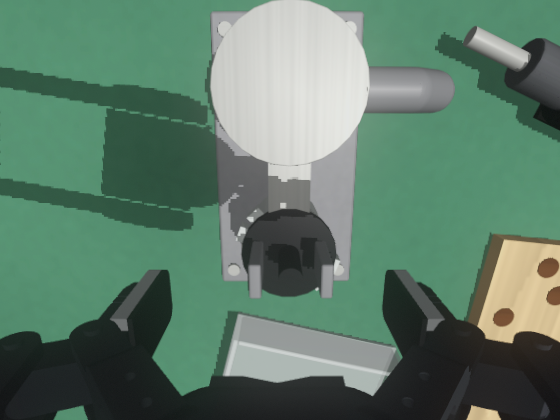

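The wrist view shows the knob at about (290,255) with both tabs aligned between the open jaws, and the cover on the cup at (290,80). I'll shift 35/8 mm, then descend.

send_rows(
  series=[
    [0.035, 0, 0.008, 0, 0, 0],
    [0, 0, 0, 0, 0, 0],
    [0, 0.03, 0, 0, 0, 0],
    [0, 0.03, 0, 0, 0, 0],
    [0, 0.02, 0, 0, 0, 0],
    [0, 0, 0, 0, 0, 0],
    [0, 0, 0, 0, 0, 0],
  ],
)

```text
clock: 3.3
eef_pos: [500.9, -103.6, 121.6]
tcp_rot: [-1.572, 0.0, -1.523]
contact_force: [0.8, -0.6, 1.2]
opening: 1.0
```

```bash
python3 -c "
from h import *
plan(502.3,-109,102,2.5)
shot('wrist','w2')"
```

```text
t 3.3 pos [ 500.9 -103.6  121.6] rpy [-1.572  0.    -1.523] F [ 0.8 -0.6  1.2] open 1.00048054381716 q [-0.207  0.319  1.97   0.     0.854 -0.255]
zang 2.71 tilt 0.05 tool delta mm [ 5.5 19.6  1.2] n 1 row(m) [0.0055 0.0196 0.0012]
ay total 0.21 rows 1 each 0.212
```

View pics/w2.png

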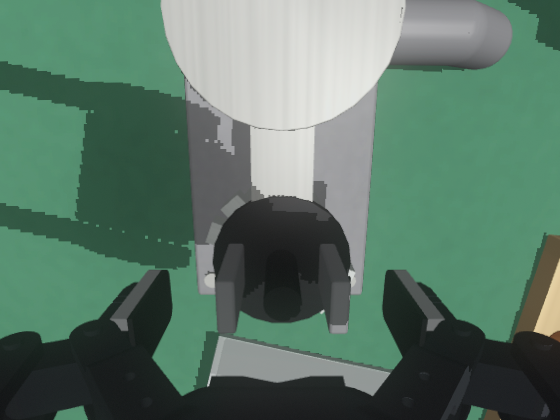

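The tabs at about (228,285) and (338,285) sit centred between the jaws. I'll finish the approach and close the gripper.

send_rows(
  series=[
    [0.0055, 0.019, 0.001, 0, 0, 0],
    [0, 0, 0, 0, 0, 0],
    [0, 0, 0, 0, 0, 0],
  ],
)

```text
clock: 3.65
eef_pos: [502.6, -109.9, 103.2]
tcp_rot: [-1.57, -0.0, -1.524]
contact_force: [0.1, -0.6, -1.2]
opening: 1.002
```

send_rows(
  series=[
    [0, 0, 0, 0, 0, 0],
    [0, 0, 0, 0, 0, 0],
    [0, 0, 0, 0, 0, 0],
    [0, 0, 0, 0, 0, 0],
    [0, 0, 0, 0, 0, 0],
    [0, 0, 0, 0, 0, 0],
    [0, 0, 0, 0, 0, 0],
    [0, 0, 0, 0, 0, 0],
  ],
  gripper=0.3,
  squeeze=40,
)

```text
clock: 4.45
eef_pos: [503.5, -110.1, 104.0]
tcp_rot: [-1.568, -0.001, -1.524]
contact_force: [-1.8, 1.6, 16.2]
opening: 0.398
```

```bash
python3 -c "
from h import *
plan(502.3,-109,102,2.5)
shot('wrist','w3')"
```

```text
t 4.45 pos [ 503.5 -110.1  104. ] rpy [-1.568e+00 -1.000e-03 -1.524e+00] F [-1.8  1.6 16.2] open 0.39756400255594865 q [-0.218  0.349  1.976  0.     0.814 -0.265]
zang 2.65 tilt 0.14 tool delta mm [-1.2  2.  -1.1] n 1 row(m) [-0.0012  0.002  -0.0011]
ay total 0.15 rows 1 each 0.154
```

View pics/w3.png

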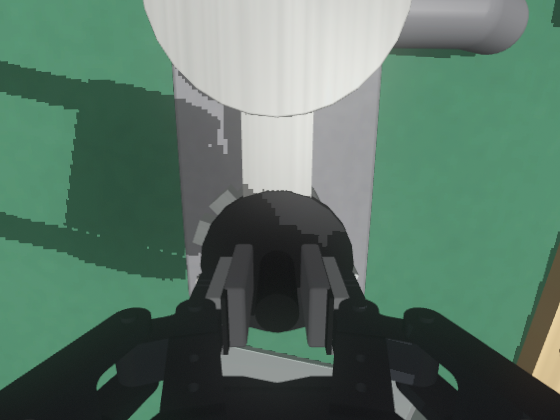

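Both tabs are pinched in and held by the pads. Turning it clockwise.

send_rows(
  series=[
    [0, -0.001, 0, 0, 4, 0],
    [0, 0, 0, 0, 6, 0],
    [0, 0, 0, 0, 6, 0],
    [0, 0, 0, 0, 6, 0],
    [0, 0, 0, 0, 6, 0],
    [0, 0, 0, 0, 6, 0],
    [0, 0, 0, 0, 0, 0],
  ],
  gripper=0,
)

```text
clock: 5.2
eef_pos: [503.7, -110.2, 104.2]
tcp_rot: [-1.568, 0.001, -2.119]
contact_force: [2.5, -0.5, 5.3]
opening: 0.391
```

```bash
python3 -c "
from h import *
st();print(r.sense()['wrist_torque'])
shot('top','t1')"
```

```text
t 5.2 pos [ 503.7 -110.2  104.2] rpy [-1.568e+00  1.000e-03 -2.119e+00] F [ 2.5 -0.5  5.3] open 0.39093192376407754 q [-0.218  0.349  1.976  0.     0.814  0.33 ]
[-0.04496544 -0.3737188  -0.11152934]
```

View pics/t1.png

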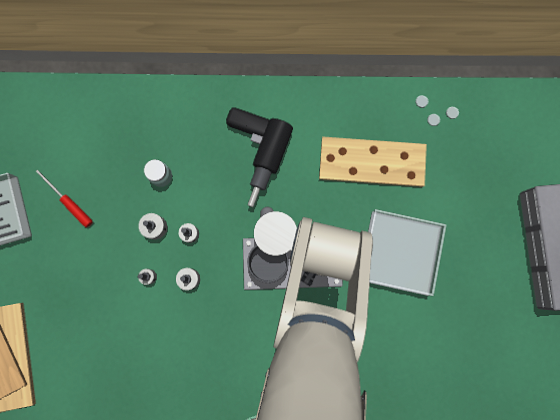

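The cover has swung half-way to (275,233) and the cup mouth is partly exposed. Continuing.

send_rows(
  series=[
    [0, 0, 0, 0, 6, 0],
    [0, 0, 0, 0, 6, 0],
    [0, 0, 0, 0, 6, 0],
    [0, 0, 0, 0, 6, 0],
    [0, 0, 0, 0, 6, 0],
    [0, 0, 0, 0, 6, 0],
    [0, 0, 0, 0, 0, 0],
    [0, 0, 0, 0, 0, 0],
  ],
)

```text
clock: 6.05
eef_pos: [503.9, -110.5, 104.2]
tcp_rot: [-1.568, 0.002, -2.74]
contact_force: [4.4, -1.6, 5.7]
opening: 0.389
```

```bash
python3 -c "
from h import *
plan(502.3,-109,102,2.5-68.75);print(r.sense()['wrist_torque'])
shot('top','t2')"
```

```text
t 6.05 pos [ 503.9 -110.5  104.2] rpy [-1.568e+00  2.000e-03 -2.740e+00] F [ 4.4 -1.6  5.7] open 0.38880028750902973 q [-2.180e-01  3.490e-01  1.975e+00 -1.000e-03  8.140e-01  9.510e-01]
zang -66.98 tilt 0.20 tool delta mm [ 0.9  2.2 -2. ] n 1 row(m) [ 0.0009  0.0022 -0.002 ]
ay total -0.73 rows 1 each -0.729
[-0.21088351 -0.56340701  0.61325955]
```

View pics/t2.png

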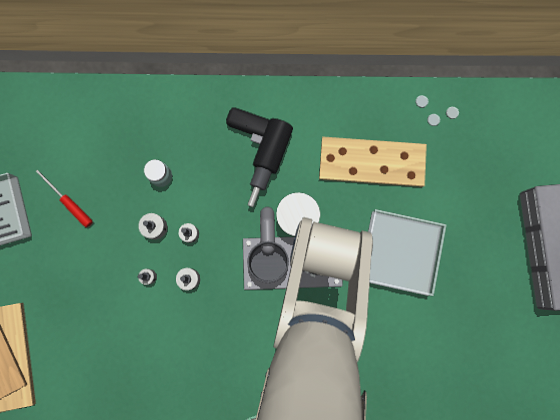

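The cover is at (298,213) and the cup is fully exposed, with the knob against its stop. Releasing and rising.

send_rows(
  series=[
    [0, 0, 0, 0, 0, 0],
    [0, 0, 0, 0, 0, 0],
    [0, 0, 0, 0, 0, 0],
    [0, 0, 0, 0, 0, 0],
    [0, 0, 0, 0, 0, 0],
    [0, -0.03, 0, 0, 0, 0],
    [0, -0.04, 0, 0, 0, 0],
    [0, -0.04, 0, 0, 0, 0],
  ],
  gripper=1,
)

```text
clock: 6.9
eef_pos: [501.6, -109.9, 214.2]
tcp_rot: [-1.572, -0.001, -2.746]
contact_force: [0.8, 0.4, 0.3]
opening: 0.998
```

```bash
python3 -c "
from h import *
plan(457,312.7,200,-66)
shot('wrist','w4')
from h import *
d=load('t2');P=cloud(d);m=(P[...,2]>86)&(P[...,2]<99)&(d['frame'].min(2)>200);m[:190]=0;m[240:]=0;m[:,:270]=0;m[:,325:]=0
print(cv2.minEnclosingCircle(P[m][:,:2].astype(np.float32)))
"
```

```text
t 6.9 pos [ 501.6 -109.9  214.2] rpy [-1.572e+00 -1.000e-03 -2.746e+00] F [0.8 0.4 0.3] open 0.9976230555108336 q [-0.219  0.199  1.886  0.     1.058  0.956]
zang -67.31 tilt 0.10 tool delta mm [-121.9   14.4 -407. ] n 11 row(m) [-0.0111  0.0013 -0.037 ]
ay total -1.31 rows 1 each -1.308
((612.25390625, -60.859771728515625), 52.124507904052734)
```

View pics/w4.png

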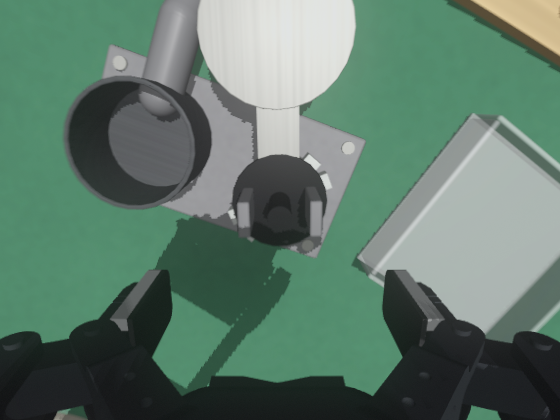

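Tabs are released; cover at (612,-61), which is a 69° turn. Now to saw 1.

send_rows(
  series=[
    [-0.0111, 0.0013, -0.037, 0, 0, 0],
    [-0.0111, 0.0013, -0.037, 0, 0, 0],
    [-0.0111, 0.0013, -0.037, 0, 0, 0],
    [-0.0111, 0.0013, -0.037, 0, 0, 0],
    [-0.0111, 0.0013, -0.037, 0, 0, 0],
    [-0.0111, 0.0013, -0.037, 0, 0, 0],
    [-0.0111, 0.0013, -0.037, 0, 0, 0],
    [-0.0111, 0.0013, -0.037, 0, 0, 0],
  ],
  gripper=0.5,
  squeeze=60,
)

```text
clock: 7.75
eef_pos: [469.6, 198.8, 202.8]
tcp_rot: [-1.571, -0.0, -2.745]
contact_force: [0.5, -0.6, -0.2]
opening: 0.498
```

send_rows(
  series=[
    [-0.0111, 0.0013, -0.037, 0, 0, 0],
    [-0.0111, 0.0013, -0.037, 0, 0, 0],
    [-0.0111, 0.0013, -0.037, 0, 0, 0],
    [0, 0, 0, 0, 0, 0],
  ],
)

```text
clock: 8.15
eef_pos: [457.6, 316.5, 198.7]
tcp_rot: [-1.572, 0.001, -2.743]
contact_force: [0.1, 0.4, 0.5]
opening: 0.5
```

```bash
cat > saws.py <<'E'
from h import *
import sys
n=sys.argv[1]; d=shot('top',n); P=cloud(d); Z=P[...,2]
m=((Z>68)&(Z<115)).astype(np.uint8); m[:195]=0; m[320:]=0; m[:,:100]=0; m[:,235:]=0
k,l,s,c=cv2.connectedComponentsWithStats(m)
for i in range(1,k):
    if 10<s[i,4]<90: q=P[l==i]; e=cv2.minEnclosingCircle(q[:,:2].astype(np.float32)); print(c[i].round(),'n',s[i,4],'c',np.round(e[0],1),'r',round(e[1],1),'ztop',np.percentile(q[:,2],80).round(1))
E
python3 saws.py t3; python3 -c "
from h import *
plan(457,312.7,54)
shot('wrist','w5')"
```

```text
[147. 223.] n 42 c [585.6 302.5] r 6.9 ztop 104.0
[184. 230.] n 33 c [569.5 213.4] r 6.6 ztop 95.5
[141. 277.] n 31 c [456.8 312.4] r 6.3 ztop 92.2
[183. 278.] n 32 c [454.5 210.5] r 6.4 ztop 100.4
t 8.2 pos [457.5 314.3 198.6] rpy [-1.571 -0.    -2.743] F [-0.5 -0.6  0.6] open 0.5022809573562983 q [0.599 0.28  1.816 0.    1.045 1.771]
zang -67.14 tilt 0.02 tool delta mm [  1.1 144.6   1.3] n 4 row(m) [0.0003 0.0361 0.0003]
```

View pics/w5.png

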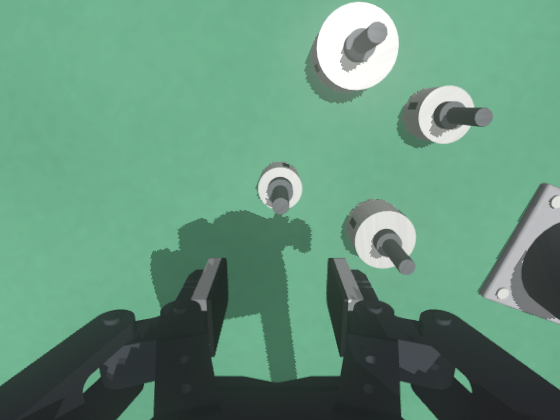

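Saw 1 (shank at (281,205)) is centred between the jaws and all four saws are unmoved. Descending.

send_rows(
  series=[
    [0.001, 0.036, 0.001, 0, 0, 0],
    [0, 0.036, 0, 0, 0, 0],
    [0, 0.036, 0, 0, 0, 0],
    [0, 0.026, 0, 0, 0, 0],
    [0, 0.01, 0, 0, 0, 0],
    [0, 0, 0, 0, 0, 0],
    [0, 0, 0, 0, 0, 0],
  ],
)

```text
clock: 8.95
eef_pos: [458.4, 311.2, 56.0]
tcp_rot: [-1.571, 0.001, -2.747]
contact_force: [-0.4, 0.2, 0.1]
opening: 0.502
```

```bash
python3 -c "
from h import *
plan(457,312.5,54)
shot('wrist','w6')"
```

```text
t 8.95 pos [458.4 311.2  56. ] rpy [-1.571e+00  1.000e-03 -2.747e+00] F [-0.4  0.2  0.1] open 0.5018604089082456 q [ 0.594  0.473  1.917 -0.     0.751  1.77 ]
zang -67.37 tilt 0.06 tool delta mm [ 0.7  2.  -1.7] n 1 row(m) [ 0.0007  0.002  -0.0017]
```

View pics/w6.png

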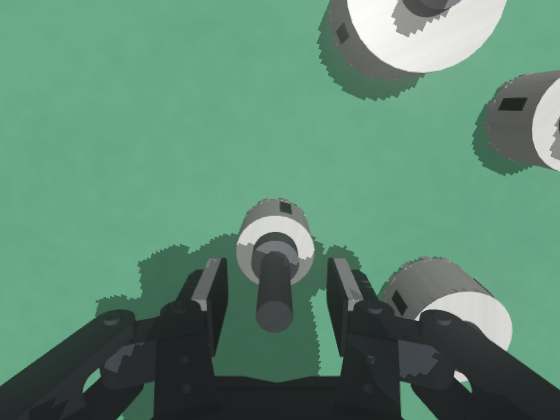

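The shank (275,290) is between the pads. Small correction and closing.

send_rows(
  series=[
    [0.001, 0.001, -0.0015, 0, 0, 0],
    [0, 0, 0, 0, 0, 0],
    [0, 0, 0, 0, 0, 0],
    [0, 0, 0, 0, 0, 0],
    [0, 0, 0, 0, 0, 0],
    [0, 0, 0, 0, 0, 0],
    [0, 0, 0, 0, 0, 0],
    [0, 0, 0, 0, 0, 0],
  ],
  gripper=0,
  squeeze=60,
)

```text
clock: 9.8
eef_pos: [456.5, 312.7, 54.9]
tcp_rot: [-1.571, 0.001, -2.746]
contact_force: [-0.8, 0.2, 7.2]
opening: 0.134
```

send_rows(
  series=[
    [0, -0.015, 0, 0, 0, 0],
    [0, -0.035, 0, 0, 0, 0],
    [0, -0.035, 0, 0, 0, 0],
    [0, -0.015, 0, 0, 0, 0],
    [0, 0, 0, 0, 0, 0],
  ],
)

```text
clock: 10.3
eef_pos: [457.3, 313.2, 156.4]
tcp_rot: [-1.572, 0.004, -2.746]
contact_force: [0.7, 0.5, -2.3]
opening: 0.137
```

```bash
python3 -c "
from h import *
plan(497,10.7,155)
shot('scene','s1')"
```

```text
t 10.3 pos [457.3 313.2 156.4] rpy [-1.572  0.004 -2.746] F [ 0.7  0.5 -2.3] open 0.13651703833989834 q [ 0.598  0.327  1.858 -0.     0.952  1.773]
zang -67.33 tilt 0.25 tool delta mm [ 80.    0.8 294.4] n 8 row(m) [0.01   0.0001 0.0368]
```

View pics/s1.png

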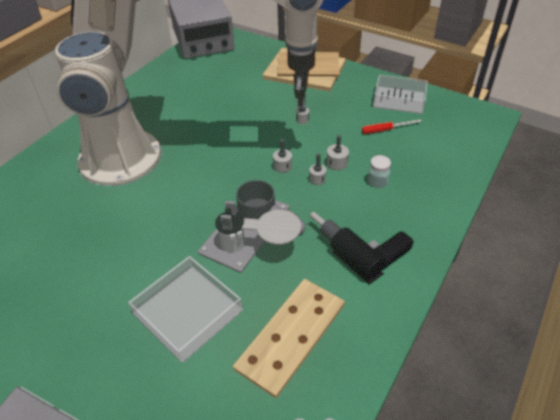

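Saw 1 is held at (303,115) in the scene view. I'll go higher to clear saw 3, then across to the cup.

send_rows(
  series=[
    [0, -0.025, 0, 0, 0, 0],
    [0, -0.025, 0, 0, 0, 0],
  ],
)

```text
clock: 10.55
eef_pos: [454.7, 311.3, 202.1]
tcp_rot: [-1.57, -0.005, -2.746]
contact_force: [0.8, 0.8, -1.4]
opening: 0.133
```

send_rows(
  series=[
    [0.01, 0, 0.0368, 0, 0, 0],
    [0.01, 0, 0.0368, 0, 0, 0],
    [0.01, 0, 0.0368, 0, 0, 0],
    [0.01, 0, 0.0368, 0, 0, 0],
    [0.01, 0, 0.0368, 0, 0, 0],
    [0.01, 0, 0.0368, 0, 0, 0],
    [0.01, 0, 0.0368, 0, 0, 0],
    [0.01, 0, 0.0368, 0, 0, 0],
  ],
)

```text
clock: 11.35
eef_pos: [494.7, 8.3, 202.3]
tcp_rot: [-1.572, -0.002, -2.746]
contact_force: [0.4, 0.1, -1.5]
opening: 0.135
```

send_rows(
  series=[
    [0, 0, 0, 0, 0, 0],
    [0, 0, 0, 0, 0, 0],
  ],
)

```text
clock: 11.55
eef_pos: [494.9, 9.2, 202.5]
tcp_rot: [-1.572, -0.002, -2.748]
contact_force: [0.1, 0.3, -2.0]
opening: 0.133
```

```bash
python3 -c "
from h import *
plan(497,10.7,100)
shot('scene','s2');shot('wrist','w7')"
```

```text
t 11.55 pos [494.9   9.2 202.5] rpy [-1.572e+00 -2.000e-03 -2.748e+00] F [ 0.1  0.3 -2. ] open 0.1332823392022446 q [0.015 0.185 1.934 0.    1.026 1.193]
zang -67.47 tilt 0.15 tool delta mm [ -2.8 102.5  -0.5] n 3 row(m) [-0.0009  0.0342 -0.0002]
```

View pics/w7.png

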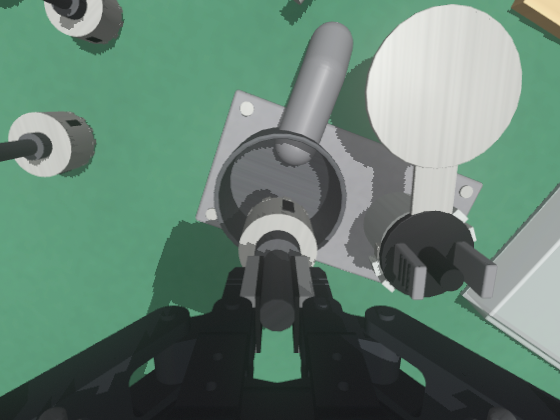

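The saw hangs above the cup mouth (280,195), clear of the open cover. Lowering by 102 mm and holding for 1 s.

send_rows(
  series=[
    [-0.002, 0.034, 0, 0, 0, 0],
    [0, 0.034, 0, 0, 0, 0],
    [0, 0.024, 0, 0, 0, 0],
    [0, 0.01, 0, 0, 0, 0],
    [0, 0, 0, 0, 0, 0],
    [0, 0, 0, 0, 0, 0],
    [0, 0, 0, 0, 0, 0],
    [0, 0, 0, 0, 0, 0],
  ],
)

```text
clock: 12.45
eef_pos: [498.4, 10.7, 103.1]
tcp_rot: [-1.57, 0.002, -2.746]
contact_force: [0.0, -0.1, -1.8]
opening: 0.132
```

```bash
python3 -c "
from h import *
plan(497,10.7,100)
shot('scene','s3')
d=load('s3'); cv2.imwrite('pics/s3c.png',cv2.resize(d['frame'][100:300,170:370,::-1],None,fx=3,fy=3))"
```

```text
t 12.45 pos [498.4  10.7 103.1] rpy [-1.570e+00  2.000e-03 -2.746e+00] F [ 0.  -0.1 -1.8] open 0.1324500468065104 q [ 0.018  0.329  2.011 -0.     0.799  1.194]
zang -67.33 tilt 0.12 tool delta mm [ 1.3  3.1 -0.6] n 1 row(m) [ 0.0013  0.0031 -0.0006]
```

View pics/s3c.png

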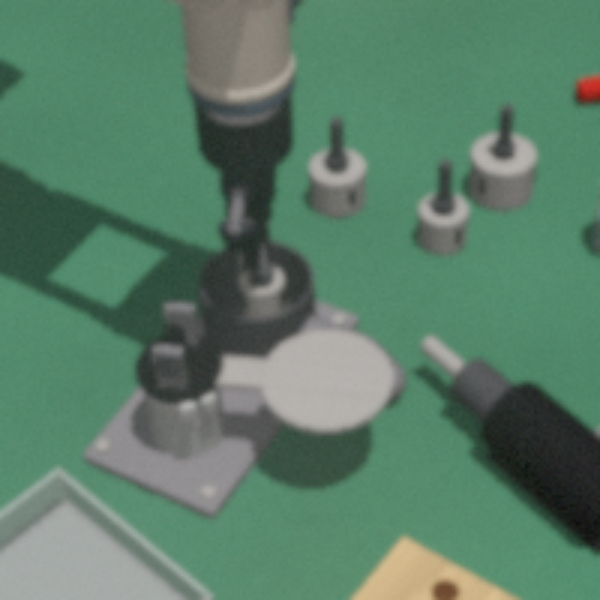

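send_rows(
  series=[
    [0, 0, 0, 0, 0, 0],
    [0, 0, 0, 0, 0, 0],
    [0, 0, 0, 0, 0, 0],
    [0, 0, 0, 0, 0, 0],
    [0, 0, 0, 0, 0, 0],
    [0, 0, 0, 0, 0, 0],
    [0, 0, 0, 0, 0, 0],
    [0, 0, 0, 0, 0, 0],
  ],
)

```text
clock: 13.3
eef_pos: [497.6, 10.6, 102.0]
tcp_rot: [-1.571, -0.0, -2.746]
contact_force: [-0.9, -0.7, -2.5]
opening: 0.134
```

Saw 1's teeth are about 38 mm below the rim, well clear of the floor. Lifting and carrying it to the tray.

send_rows(
  series=[
    [0, -0.02, 0, 0, 0, 0],
    [0, -0.04, 0, 0, 0, 0],
    [0, -0.04, 0, 0, 0, 0],
    [0, -0.015, 0, 0, 0, 0],
    [0, 0, 0, 0, 0, 0],
  ],
)

```text
clock: 13.8
eef_pos: [499.2, 10.6, 219.5]
tcp_rot: [-1.569, 0.005, -2.746]
contact_force: [0.2, 0.2, -1.2]
opening: 0.131
```

```bash
python3 -c "
from h import *
plan(476,-356.5,215)"
```

```text
t 13.8 pos [499.2  10.6 219.5] rpy [-1.569  0.005 -2.746] F [ 0.2  0.2 -1.2] open 0.13093325193034122 q [ 0.018  0.167  1.913 -0.     1.057  1.194]
zang -67.34 tilt 0.29 tool delta mm [162.8   4.3 329.8] n 9 row(m) [0.0181 0.0005 0.0366]
```

send_rows(
  series=[
    [0.018, 0, 0.0367, 0, 0, 0],
    [0.018, 0, 0.0367, 0, 0, 0],
    [0.018, 0, 0.0367, 0, 0, 0],
    [0.018, 0, 0.0367, 0, 0, 0],
    [0.018, 0, 0.0367, 0, 0, 0],
    [0.018, 0, 0.0367, 0, 0, 0],
    [0.018, 0, 0.0367, 0, 0, 0],
    [0.018, 0, 0.0367, 0, 0, 0],
  ],
)

```text
clock: 14.6
eef_pos: [476.7, -317.1, 215.1]
tcp_rot: [-1.573, -0.001, -2.746]
contact_force: [0.7, -0.3, -2.5]
opening: 0.139
```

send_rows(
  series=[
    [0.018, 0, 0.0367, 0, 0, 0],
    [0, 0, 0, 0, 0, 0],
    [0, 0, 0, 0, 0, 0],
  ],
)

```text
clock: 14.9
eef_pos: [474.3, -356.7, 215.0]
tcp_rot: [-1.574, -0.001, -2.748]
contact_force: [0.8, 1.1, -1.0]
opening: 0.134
```

```bash
python3 -c "
from h import *
plan(476,-356.5,64)
shot('wrist','w8')"
```

```text
t 14.9 pos [ 474.3 -356.7  215. ] rpy [-1.574e+00 -1.000e-03 -2.748e+00] F [ 0.8  1.1 -1. ] open 0.13372236686802486 q [-0.647  0.322  1.717  0.     1.106  0.53 ]
zang -67.45 tilt 0.17 tool delta mm [ -1.8 151.    0.9] n 4 row(m) [-0.0004  0.0378  0.0002]
```

View pics/w8.png

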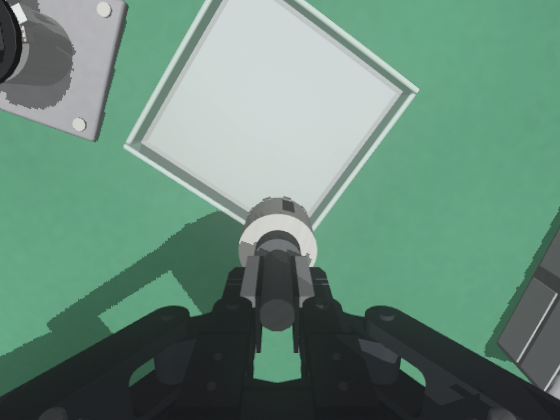

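The saw hangs over the tray's near-right corner, as intended. Lowering to just above the floor.

send_rows(
  series=[
    [0, 0.035, 0, 0, 0, 0],
    [0, 0.04, 0, 0, 0, 0],
    [0, 0.04, 0, 0, 0, 0],
    [0, 0.025, 0, 0, 0, 0],
    [0, 0.01, 0, 0, 0, 0],
    [0, 0, 0, 0, 0, 0],
    [0, 0, 0, 0, 0, 0],
  ],
)

```text
clock: 15.65
eef_pos: [476.2, -356.5, 68.0]
tcp_rot: [-1.57, 0.001, -2.745]
contact_force: [0.2, 0.5, -1.8]
opening: 0.134
```

send_rows(
  series=[
    [0, 0.002, 0, 0, 0, 0],
    [0, 0.002, 0, 0, 0, 0],
    [0, 0, 0, 0, 0, 0],
    [0, 0, 0, 0, 0, 0],
  ],
)

```text
clock: 16.05
eef_pos: [475.5, -356.8, 63.4]
tcp_rot: [-1.57, 0.0, -2.746]
contact_force: [0.4, -0.3, -2.1]
opening: 0.138
```

```bash
python3 -c "
from h import *
plan(476,-356.5,60)
shot('wrist','w9')"
```

```text
t 16.05 pos [ 475.5 -356.8   63.4] rpy [-1.57   0.    -2.746] F [ 0.4 -0.3 -2.1] open 0.1380884878250309 q [-0.646  0.51   1.824 -0.     0.808  0.529]
zang -67.35 tilt 0.03 tool delta mm [-0.6  3.4 -0.1] n 1 row(m) [-0.0006  0.0034 -0.0001]
```

View pics/w9.png

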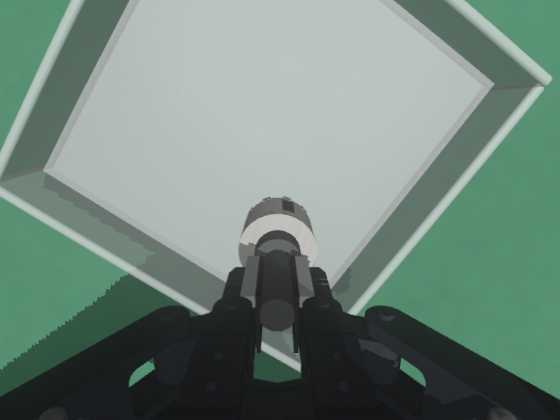

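Just above the floor. Inching down to contact, watching the force.

send_rows(
  series=[
    [0, 0.0015, 0, 0, 0, 0],
    [0, 0, 0, 0, 0, 0],
    [0, 0.001, 0, 0, 0, 0],
    [0, 0, 0, 0, 0, 0],
  ],
)

```text
clock: 16.5
eef_pos: [475.3, -356.6, 60.3]
tcp_rot: [-1.571, -0.0, -2.746]
contact_force: [0.5, -0.3, -2.0]
opening: 0.126
```

send_rows(
  series=[
    [0, 0.001, 0, 0, 0, 0],
    [0, 0, 0, 0, 0, 0],
    [0, 0, 0, 0, 0, 0],
  ],
)

```text
clock: 16.8
eef_pos: [475.5, -356.8, 59.9]
tcp_rot: [-1.57, 0.0, -2.746]
contact_force: [-0.9, 0.5, 4.9]
opening: 0.131
```

Contact (force rose 7 N). Releasing with a moderate opening, then rising.

send_rows(
  series=[
    [0, 0, 0, 0, 0, 0],
    [0, 0, 0, 0, 0, 0],
    [0, 0, 0, 0, 0, 0],
    [0, -0.02, 0, 0, 0, 0],
    [0, -0.04, 0, 0, 0, 0],
    [0, -0.04, 0, 0, 0, 0],
    [0, -0.04, 0, 0, 0, 0],
    [0, 0, 0, 0, 0, 0],
  ],
  gripper=0.5,
)

```text
clock: 17.6
eef_pos: [478.1, -358.6, 205.3]
tcp_rot: [-1.563, 0.005, -2.746]
contact_force: [0.1, -0.1, 0.1]
opening: 0.499
```

```bash
python3 saws.py t4; python3 -c "
from h import *
plan(569.5,213,205)
shot('wrist','w10')"
```

```text
[147. 223.] n 43 c [585.2 302.6] r 6.3 ztop 104.0
[184. 230.] n 34 c [569.5 213.3] r 6.7 ztop 95.1
[183. 278.] n 34 c [454.2 210. ] r 6.3 ztop 101.4
t 17.65 pos [ 476.9 -357.7  202.5] rpy [-1.566  0.003 -2.746] F [ 0.1  0.5 -0.8] open 0.4987647587952857 q [-0.646  0.334  1.729  0.     1.072  0.529]
zang -67.34 tilt 0.33 tool delta mm [-305.4   -4.1 -491. ] n 13 row(m) [-0.0235 -0.0003 -0.0378]
```

View pics/w10.png

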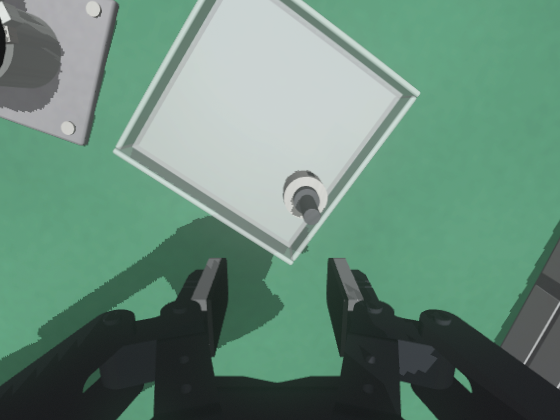

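Saw 1 stands upright at (305,195) in the tray, but a little off from where I let go; checking its position from the top camera.

```bash
cat > tray.py <<'E'
from h import *
import sys
d=shot('top',sys.argv[1]) if len(sys.argv)<3 else load(sys.argv[1]); P=cloud(d); Z=P[...,2]
C=np.array([525.8,-323.7]); a=np.radians(-11.5); ex=np.array([np.cos(a),np.sin(a)]); ey=np.array([-ex[1],ex[0]])
m0=np.zeros(Z.shape,np.uint8); m0[195:310,345:460]=1
for nm,lo,hi in [('shank',68,125),('cutter',28,60)]:
    m=m0*((Z>lo)&(Z<hi)).astype(np.uint8)
    if nm=='cutter': 
        D=P[...,:2]-C; m*=((np.abs(D@ex)<80)&(np.abs(D@ey)<80)).astype(np.uint8)
    k,l,s,c=cv2.connectedComponentsWithStats(m)
    for i in range(1,k):
        if s[i,4]>12:
            q=P[l==i]; e=cv2.minEnclosingCircle(q[:,:2].astype(np.float32)); D=np.array(e[0])-C
            print(nm,c[i].round(),s[i,4],'xy',np.round(e[0],1),'r',round(e[1],1),'z80',np.percentile(q[:,2],80).round(1),'tray',round(D@ex,1),round(D@ey,1))
cv2.imwrite('pics/%s_tray.png'%sys.argv[1],cv2.resize(d['frame'][195:310,345:460,::-1],None,fx=5,fy=5))
E
python3 tray.py t5
```

```text
cutter [423. 267.] 87 xy [ 483.9 -378. ] r 18.2 z80 46.7 tray -30.3 -61.6
```

View pics/t5_tray.png

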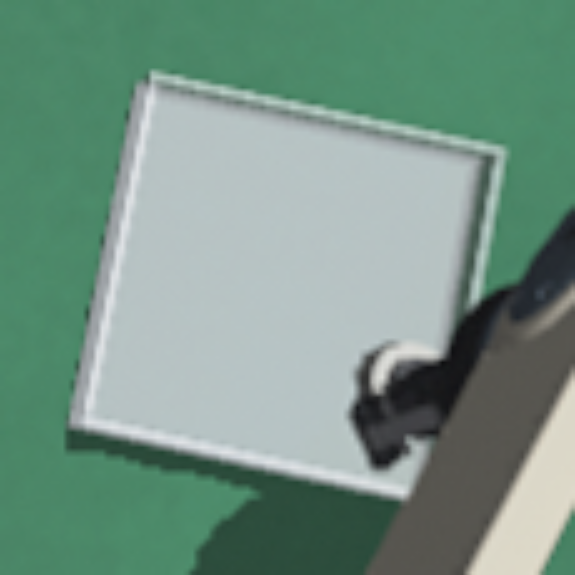

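send_rows(
  series=[
    [-0.0235, 0, -0.0378, 0, 0, 0],
    [-0.0235, 0, -0.0378, 0, 0, 0],
    [-0.0235, 0, -0.0378, 0, 0, 0],
    [-0.0235, 0, -0.0378, 0, 0, 0],
    [-0.0235, 0, -0.0378, 0, 0, 0],
    [-0.0235, 0, -0.0378, 0, 0, 0],
    [-0.0235, 0, -0.0378, 0, 0, 0],
    [-0.0235, 0, -0.0378, 0, 0, 0],
  ],
)

```text
clock: 18.55
eef_pos: [531.3, -3.3, 197.7]
tcp_rot: [-1.572, -0.003, -2.746]
contact_force: [0.8, -0.1, 0.8]
opening: 0.501
```

send_rows(
  series=[
    [-0.0235, 0, -0.0378, 0, 0, 0],
    [-0.0235, 0, -0.0378, 0, 0, 0],
    [-0.0235, 0, -0.0378, 0, 0, 0],
    [-0.0235, 0, -0.0378, 0, 0, 0],
    [-0.0235, 0, -0.0378, 0, 0, 0],
    [0, 0, 0, 0, 0, 0],
    [0, 0, 0, 0, 0, 0],
  ],
)

```text
clock: 19.25
eef_pos: [566.8, 215.0, 197.4]
tcp_rot: [-1.571, -0.003, -2.744]
contact_force: [-0.1, -0.7, 0.3]
opening: 0.499
```

```bash
python3 saws.py t6;python3 tray.py t6 x;  python3 -c "
from h import *
plan(569.5,213,58)
shot('wrist','w11')"
```

```text
[185. 230.] n 29 c [569.4 212.8] r 6.3 ztop 96.1
shank [431. 271.] 39 xy [ 478.7 -380.1] r 6.3 z80 97.3 tray -34.9 -64.7
cutter [424. 271.] 164 xy [ 479.9 -380.2] r 19.6 z80 47.9 tray -33.8 -64.6
t 19.3 pos [566.8 214.  197.7] rpy [-1.571 -0.003 -2.745] F [-0.8  0.  -0.3] open 0.5010538951776183 q [ 0.359  0.359  1.706 -0.     1.081  1.533]
zang -67.29 tilt 0.19 tool delta mm [ -2.5 139.7   2. ] n 4 row(m) [-0.0006  0.0349  0.0005]
```

View pics/w11.png

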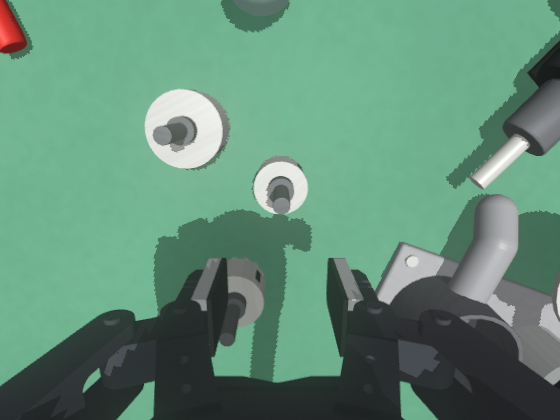

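View pics/t6_tray.png

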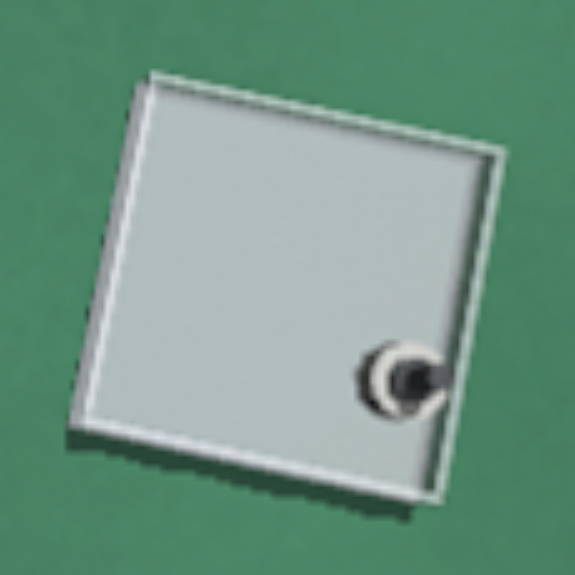

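Saw 1 ended at tray (-34,-65), upright and against the wall. That is inside the limit, and the wall keeps it there. Next time I'll release more slowly. Saw 2 is centred at (281,200); descending.

send_rows(
  series=[
    [-0.0025, 0.035, 0.002, 0, 0, 0],
    [0, 0.035, 0, 0, 0, 0],
    [0, 0.035, 0, 0, 0, 0],
    [0, 0.025, 0, 0, 0, 0],
    [0, 0.008, 0, 0, 0, 0],
    [0, 0, 0, 0, 0, 0],
    [0, 0, 0, 0, 0, 0],
  ],
)

```text
clock: 20.05
eef_pos: [571.8, 213.3, 62.6]
tcp_rot: [-1.571, 0.001, -2.747]
contact_force: [0.9, -0.6, -0.8]
opening: 0.5
```

```bash
python3 -c "
from h import *
plan(569.5,213,58)
shot('wrist','w12')"
```

```text
t 20.05 pos [571.8 213.3  62.6] rpy [-1.571e+00  1.000e-03 -2.747e+00] F [ 0.9 -0.6 -0.8] open 0.4998546643069867 q [ 0.355  0.53   1.789 -0.     0.822  1.531]
zang -67.38 tilt 0.07 tool delta mm [ 2.2  4.6 -0.6] n 1 row(m) [ 0.0022  0.0046 -0.0006]
```

View pics/w12.png

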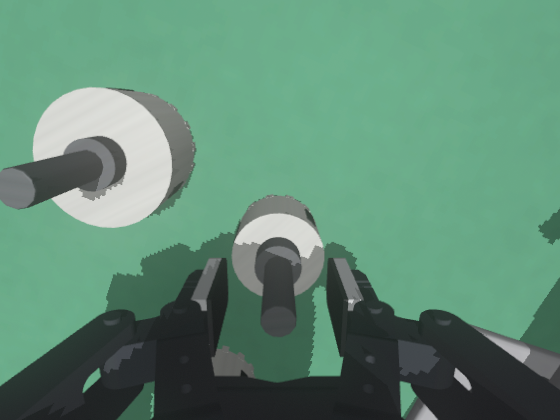

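The shank (279,295) is between the pads; closing and lifting.

send_rows(
  series=[
    [0.002, 0.0035, -0.0005, 0, 0, 0],
    [0, 0, 0, 0, 0, 0],
    [0, 0, 0, 0, 0, 0],
    [0, 0, 0, 0, 0, 0],
    [0, 0, 0, 0, 0, 0],
    [0, 0, 0, 0, 0, 0],
    [0, 0, 0, 0, 0, 0],
    [0, 0, 0, 0, 0, 0],
  ],
  gripper=0,
  squeeze=60,
)

```text
clock: 20.9
eef_pos: [569.1, 213.4, 58.4]
tcp_rot: [-1.571, 0.0, -2.746]
contact_force: [-0.2, -0.8, 5.6]
opening: 0.137
```

send_rows(
  series=[
    [0, -0.015, 0, 0, 0, 0],
    [0, -0.035, 0, 0, 0, 0],
    [0, -0.04, 0, 0, 0, 0],
    [0, -0.04, 0, 0, 0, 0],
    [0, -0.015, 0, 0, 0, 0],
    [0, 0, 0, 0, 0, 0],
  ],
)

```text
clock: 21.5
eef_pos: [570.3, 213.9, 205.7]
tcp_rot: [-1.571, 0.005, -2.746]
contact_force: [0.1, 0.1, -3.0]
opening: 0.136
```

```bash
python3 -c "
from h import *
plan(497,10.7,205)
shot('wrist','w13')"
```

```text
t 21.5 pos [570.3 213.9 205.7] rpy [-1.571  0.005 -2.746] F [ 0.1  0.1 -3. ] open 0.13558355714087855 q [0.356 0.351 1.697 0.    1.088 1.531]
zang -67.33 tilt 0.28 tool delta mm [145.9  -0.  159.2] n 4 row(m) [ 0.0365 -0.      0.0398]
```

send_rows(
  series=[
    [0.0292, 0, 0.0318, 0, 0, 0],
    [0.0292, 0, 0.0318, 0, 0, 0],
    [0.0292, 0, 0.0318, 0, 0, 0],
    [0.0292, 0, 0.0318, 0, 0, 0],
    [0.0292, 0, 0.0318, 0, 0, 0],
    [0, 0, 0, 0, 0, 0],
    [0, 0, 0, 0, 0, 0],
  ],
)

```text
clock: 22.25
eef_pos: [494.2, 9.6, 201.2]
tcp_rot: [-1.572, -0.003, -2.748]
contact_force: [0.1, 0.6, -1.6]
opening: 0.136
```

```bash
python3 -c "
from h import *
plan(497,10.7,103)
shot('wrist','w14')"
```

```text
t 22.25 pos [494.2   9.6 201.2] rpy [-1.572 -0.003 -2.748] F [ 0.1  0.6 -1.6] open 0.13606421091878093 q [0.016 0.185 1.936 0.    1.023 1.194]
zang -67.47 tilt 0.18 tool delta mm [-3.3 98.2  0.2] n 3 row(m) [-0.0011  0.0327  0.0001]
```

View pics/w14.png

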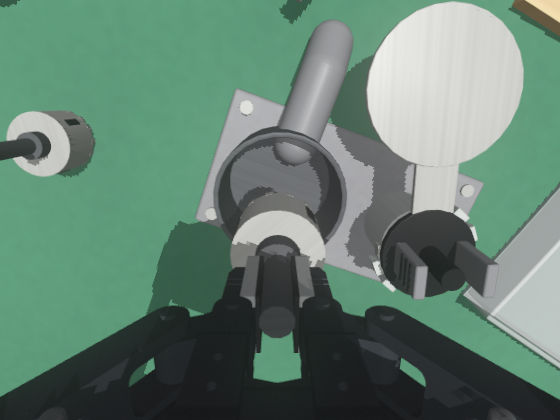

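Saw 2 hangs over the cup (280,195), same as before. Lowering and holding.

send_rows(
  series=[
    [-0.002, 0.033, 0, 0, 0, 0],
    [0, 0.033, 0, 0, 0, 0],
    [0, 0.023, 0, 0, 0, 0],
    [0, 0.01, 0, 0, 0, 0],
    [0, 0, 0, 0, 0, 0],
    [0, 0, 0, 0, 0, 0],
    [0, 0, 0, 0, 0, 0],
    [0, 0, 0, 0, 0, 0],
  ],
)

```text
clock: 23.1
eef_pos: [498.2, 11.2, 105.0]
tcp_rot: [-1.57, 0.002, -2.746]
contact_force: [0.7, 0.3, -1.9]
opening: 0.138
```

send_rows(
  series=[
    [0, 0, 0, 0, 0, 0],
    [0, 0, 0, 0, 0, 0],
    [0, 0, 0, 0, 0, 0],
    [0, 0, 0, 0, 0, 0],
    [0, 0, 0, 0, 0, 0],
    [0, 0, 0, 0, 0, 0],
    [0, 0, 0, 0, 0, 0],
    [0, 0, 0, 0, 0, 0],
  ],
)

```text
clock: 23.9
eef_pos: [497.3, 11.1, 104.0]
tcp_rot: [-1.571, -0.0, -2.746]
contact_force: [-0.1, -0.5, -2.3]
opening: 0.135
```

send_rows(
  series=[
    [0, -0.02, 0, 0, 0, 0],
    [0, -0.04, 0, 0, 0, 0],
    [0, -0.04, 0, 0, 0, 0],
    [0, -0.015, 0, 0, 0, 0],
    [0, 0, 0, 0, 0, 0],
  ],
)

```text
clock: 24.4
eef_pos: [498.9, 11.2, 221.5]
tcp_rot: [-1.569, 0.005, -2.746]
contact_force: [0.3, -0.4, -1.7]
opening: 0.137
```

```bash
python3 -c "
from h import *
plan(558.6,-367,218)"
```

```text
t 24.4 pos [498.9  11.2 221.5] rpy [-1.569  0.005 -2.746] F [ 0.3 -0.4 -1.7] open 0.13694805643075803 q [ 0.019  0.164  1.911 -0.     1.061  1.195]
zang -67.33 tilt 0.28 tool delta mm [ 90.7   3.7 371.9] n 10 row(m) [0.0091 0.0004 0.0372]
```

send_rows(
  series=[
    [0.009, 0, 0.0372, 0, 0, 0],
    [0.009, 0, 0.0372, 0, 0, 0],
    [0.009, 0, 0.0372, 0, 0, 0],
    [0.009, 0, 0.0372, 0, 0, 0],
    [0.009, 0, 0.0372, 0, 0, 0],
    [0.009, 0, 0.0372, 0, 0, 0],
    [0.009, 0, 0.0372, 0, 0, 0],
    [0.009, 0, 0.0372, 0, 0, 0],
  ],
)

```text
clock: 25.2
eef_pos: [544.8, -292.4, 216.8]
tcp_rot: [-1.573, -0.002, -2.746]
contact_force: [0.6, 0.3, -1.3]
opening: 0.135
```

send_rows(
  series=[
    [0.009, 0, 0.0372, 0, 0, 0],
    [0.009, 0, 0.0372, 0, 0, 0],
    [0, 0, 0, 0, 0, 0],
    [0, 0, 0, 0, 0, 0],
  ],
)

```text
clock: 25.6
eef_pos: [556.6, -367.0, 216.6]
tcp_rot: [-1.574, -0.002, -2.748]
contact_force: [0.1, 0.6, -1.6]
opening: 0.131
```

```bash
python3 -c "
from h import *
plan(558.6,-367,63)
shot('wrist','w15')"; python3 saws.py t7
```

```text
t 25.6 pos [ 556.6 -367.   216.6] rpy [-1.574e+00 -2.000e-03 -2.748e+00] F [ 0.1  0.6 -1.6] open 0.13124443446823567 q [-0.585  0.432  1.549  0.     1.164  0.591]
zang -67.43 tilt 0.19 tool delta mm [ -2.1 153.6   1.2] n 4 row(m) [-0.0005  0.0384  0.0003]
[147. 223.] n 41 c [585. 303.] r 6.6 ztop 104.0
[183. 278.] n 34 c [455.3 210.6] r 6.7 ztop 100.9
```

View pics/w15.png

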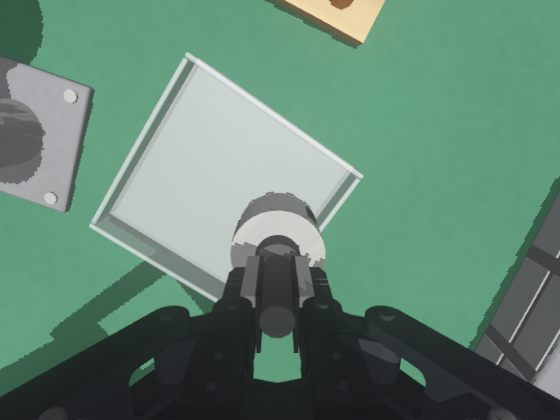

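Saw 2 is over its tray corner, and saw 1 is hidden below the gripper. Lowering.

send_rows(
  series=[
    [0, 0.035, 0, 0, 0, 0],
    [0, 0.04, 0, 0, 0, 0],
    [0, 0.04, 0, 0, 0, 0],
    [0, 0.025, 0, 0, 0, 0],
    [0, 0.01, 0, 0, 0, 0],
    [0, 0, 0, 0, 0, 0],
    [0, 0, 0, 0, 0, 0],
    [0, 0, 0, 0, 0, 0],
  ],
)

```text
clock: 26.5
eef_pos: [558.8, -367.3, 71.0]
tcp_rot: [-1.568, 0.002, -2.746]
contact_force: [0.2, -0.6, -0.9]
opening: 0.134
```

send_rows(
  series=[
    [0, 0.0015, 0, 0, 0, 0],
    [0, 0, 0, 0, 0, 0],
    [0, 0, 0, 0, 0, 0],
  ],
)

```text
clock: 26.8
eef_pos: [557.8, -367.0, 68.0]
tcp_rot: [-1.57, 0.0, -2.746]
contact_force: [0.1, -0.0, -1.8]
opening: 0.133
```

send_rows(
  series=[
    [0, 0.002, 0, 0, 0, 0],
    [0, 0.001, 0, 0, 0, 0],
    [0, 0, 0, 0, 0, 0],
    [0, 0, 0, 0, 0, 0],
  ],
)

```text
clock: 27.2
eef_pos: [557.6, -366.8, 64.3]
tcp_rot: [-1.571, -0.0, -2.746]
contact_force: [0.2, 0.4, -1.8]
opening: 0.129
```

send_rows(
  series=[
    [0, 0.001, 0, 0, 0, 0],
    [0, 0, 0, 0, 0, 0],
    [0, 0, 0, 0, 0, 0],
  ],
)

```text
clock: 27.5
eef_pos: [557.7, -366.8, 63.5]
tcp_rot: [-1.571, 0.0, -2.746]
contact_force: [-0.1, 0.3, -2.1]
opening: 0.133
```

send_rows(
  series=[
    [0, 0.001, 0, 0, 0, 0],
    [0, 0, 0, 0, 0, 0],
    [0, 0, 0, 0, 0, 0],
  ],
)

```text
clock: 27.8
eef_pos: [557.8, -367.1, 63.4]
tcp_rot: [-1.57, 0.0, -2.746]
contact_force: [-1.7, 0.1, 4.9]
opening: 0.135
```

send_rows(
  series=[
    [0, 0, 0, 0, 0, 0],
    [0, 0, 0, 0, 0, 0],
    [0, 0, 0, 0, 0, 0],
  ],
  gripper=0.2,
)

```text
clock: 28.1
eef_pos: [557.7, -366.8, 62.5]
tcp_rot: [-1.571, 0.0, -2.746]
contact_force: [-0.4, 0.3, -0.3]
opening: 0.2
```

send_rows(
  series=[
    [0, 0, 0, 0, 0, 0],
    [0, 0, 0, 0, 0, 0],
    [0, 0, 0, 0, 0, 0],
    [0, 0, 0, 0, 0, 0],
  ],
  gripper=0.4,
)

```text
clock: 28.5
eef_pos: [557.6, -366.8, 62.4]
tcp_rot: [-1.571, -0.0, -2.746]
contact_force: [-0.7, 0.0, -0.3]
opening: 0.402
```

```bash
python3 -c "
from h import *
st()
shot('wrist','w16')"
```

```text
t 28.5 pos [ 557.6 -366.8   62.4] rpy [-1.571 -0.    -2.746] F [-0.7  0.  -0.3] open 0.4015694409934249 q [-0.584  0.601  1.653 -0.     0.887  0.591]
```

View pics/w16.png

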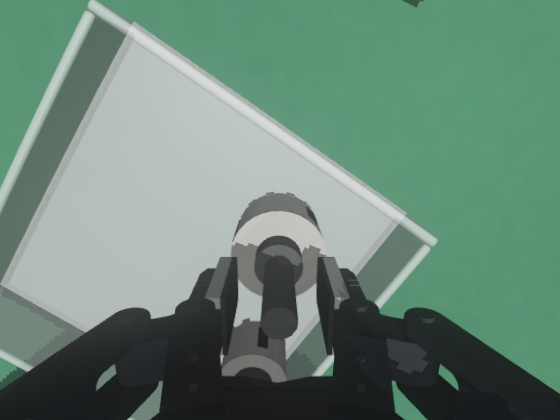

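Saw 2 stands free between the open pads (280,290), with saw 1 upright behind it. Rising.

send_rows(
  series=[
    [0, -0.015, 0, 0, 0, 0],
    [0, -0.035, 0, 0, 0, 0],
    [0, -0.04, 0, 0, 0, 0],
    [0, -0.04, 0, 0, 0, 0],
    [0, -0.015, 0, 0, 0, 0],
    [0, 0, 0, 0, 0, 0],
  ],
)

```text
clock: 29.15
eef_pos: [559.0, -367.8, 211.4]
tcp_rot: [-1.566, 0.003, -2.746]
contact_force: [-0.4, 0.5, -0.3]
opening: 0.4
```

```bash
python3 saws.py t8; python3 -c "
from h import *
plan(454.5,210.4,205)
shot('wrist','w17')"
```

```text
[147. 223.] n 40 c [585.1 303. ] r 6.5 ztop 105.0
[183. 278.] n 33 c [454.5 210.8] r 6.3 ztop 100.8
t 29.2 pos [ 558.  -367.1  208.8] rpy [-1.569e+00  1.000e-03 -2.746e+00] F [-1.   1.2 -0.5] open 0.39723572820390973 q [-0.584  0.438  1.558  0.     1.144  0.591]
zang -67.34 tilt 0.13 tool delta mm [-127.     2.9 -572.7] n 15 row(m) [-0.0085  0.0002 -0.0382]
```

View pics/w17.png

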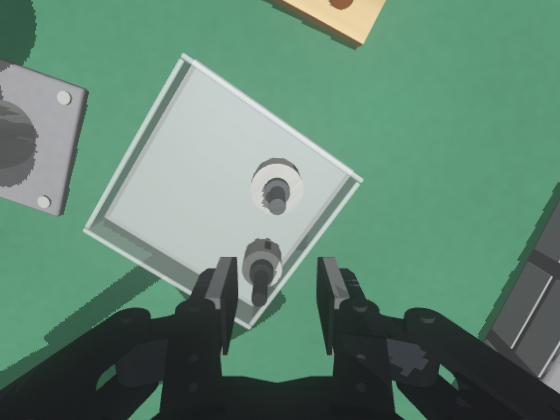

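Saws 1 and 2 are upright in the tray. On to saw 3 at (454.5,210.6).

send_rows(
  series=[
    [-0.0085, 0, -0.0382, 0, 0, 0],
    [-0.0085, 0, -0.0382, 0, 0, 0],
    [-0.0085, 0, -0.0382, 0, 0, 0],
    [-0.0085, 0, -0.0382, 0, 0, 0],
    [-0.0085, 0, -0.0382, 0, 0, 0],
    [-0.0085, 0, -0.0382, 0, 0, 0],
    [-0.0085, 0, -0.0382, 0, 0, 0],
    [-0.0085, 0, -0.0382, 0, 0, 0],
  ],
  gripper=0.5,
)

```text
clock: 30.05
eef_pos: [500.8, -57.0, 205.5]
tcp_rot: [-1.573, -0.003, -2.746]
contact_force: [1.1, 0.6, -1.3]
opening: 0.498
```

send_rows(
  series=[
    [-0.0085, 0, -0.0382, 0, 0, 0],
    [-0.0085, 0, -0.0382, 0, 0, 0],
    [-0.0085, 0, -0.0382, 0, 0, 0],
    [-0.0085, 0, -0.0382, 0, 0, 0],
    [-0.0085, 0, -0.0382, 0, 0, 0],
    [-0.0085, 0, -0.0382, 0, 0, 0],
    [-0.0085, 0, -0.0382, 0, 0, 0],
    [0, 0, 0, 0, 0, 0],
  ],
)

```text
clock: 30.85
eef_pos: [452.7, 214.2, 205.7]
tcp_rot: [-1.572, -0.003, -2.743]
contact_force: [0.5, -1.1, -0.7]
opening: 0.501
```

send_rows(
  series=[
    [0, 0, 0, 0, 0, 0],
    [0, 0, 0, 0, 0, 0],
  ],
)

```text
clock: 31.05
eef_pos: [453.9, 210.0, 206.4]
tcp_rot: [-1.57, -0.002, -2.746]
contact_force: [0.1, -0.2, 0.3]
opening: 0.494
```

```bash
python3 saws.py t9; python3 tray.py t9 x; python3 -c "
from h import *
plan(454.5,210.6,62)
shot('wrist','w18')"
```

```text
[147. 223.] n 42 c [585.7 302.6] r 6.8 ztop 103.8
[185. 279.] n 11 c [453.2 207.4] r 4.4 ztop 97.6
shank [423. 237.] 38 xy [ 557.6 -363.7] r 6.7 z80 100.7 tray 39.2 -32.8
shank [431. 271.] 38 xy [ 479.  -381.2] r 6.7 z80 96.6 tray -34.4 -65.7
cutter [418. 239.] 251 xy [ 557.8 -364.5] r 23.7 z80 48.4 tray 39.5 -33.6
cutter [424. 271.] 166 xy [ 479.5 -380. ] r 19.9 z80 48.9 tray -34.1 -64.4
t 31.1 pos [454.2 209.9 206.7] rpy [-1.570e+00 -2.000e-03 -2.747e+00] F [0.5 0.7 0.1] open 0.5014065869369917 q [ 0.43   0.187  1.919 -0.     1.036  1.606]
zang -67.39 tilt 0.10 tool delta mm [ -0.8 144.7  -0.6] n 4 row(m) [-0.0002  0.0362 -0.0001]
```

View pics/w18.png

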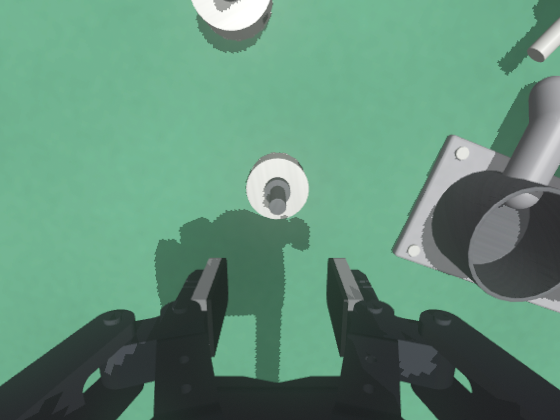

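Saw 3 (277,200) is centred; descending and gripping.

send_rows(
  series=[
    [-0.001, 0.036, 0, 0, 0, 0],
    [0, 0.036, 0, 0, 0, 0],
    [0, 0.036, 0, 0, 0, 0],
    [0, 0.026, 0, 0, 0, 0],
    [0, 0.01, 0, 0, 0, 0],
    [0, 0, 0, 0, 0, 0],
    [0, 0, 0, 0, 0, 0],
    [0, 0, 0, 0, 0, 0],
  ],
)

```text
clock: 31.95
eef_pos: [456.5, 211.7, 64.9]
tcp_rot: [-1.571, 0.002, -2.746]
contact_force: [-0.2, 0.5, 1.2]
opening: 0.505
```

```bash
python3 -c "
from h import *
plan(454.5,210.6,62)
shot('wrist','w19')"
```

```text
t 31.95 pos [456.5 211.7  64.9] rpy [-1.571e+00  2.000e-03 -2.746e+00] F [-0.2  0.5  1.2] open 0.5047832019263722 q [ 0.431  0.398  2.023 -0.     0.718  1.607]
zang -67.36 tilt 0.14 tool delta mm [2.3 2.9 0.3] n 1 row(m) [0.0023 0.0029 0.0003]
```

View pics/w19.png

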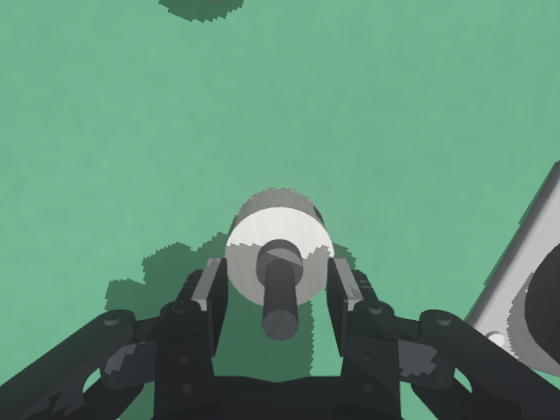

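The shank at (280,300) is between the pads; closing and lifting.

send_rows(
  series=[
    [0.001, 0.002, 0, 0, 0, 0],
    [0, 0, 0, 0, 0, 0],
    [0, 0, 0, 0, 0, 0],
    [0, 0, 0, 0, 0, 0],
    [0, 0, 0, 0, 0, 0],
    [0, 0, 0, 0, 0, 0],
    [0, 0, 0, 0, 0, 0],
    [0, 0, 0, 0, 0, 0],
  ],
  gripper=0,
  squeeze=65,
)

```text
clock: 32.8
eef_pos: [454.6, 211.1, 61.7]
tcp_rot: [-1.571, 0.0, -2.746]
contact_force: [-1.1, -1.6, 5.6]
opening: 0.132
```

send_rows(
  series=[
    [0, -0.015, 0, 0, 0, 0],
    [0, -0.035, 0, 0, 0, 0],
    [0, -0.04, 0, 0, 0, 0],
    [0, -0.04, 0, 0, 0, 0],
    [0, -0.015, 0, 0, 0, 0],
    [0, 0, 0, 0, 0, 0],
  ],
)

```text
clock: 33.4
eef_pos: [455.7, 211.7, 208.6]
tcp_rot: [-1.571, 0.004, -2.746]
contact_force: [0.5, -0.8, -3.4]
opening: 0.132
```

```bash
python3 -c "
from h import *
plan(497,10.7,205)"
```

```text
t 33.4 pos [455.7 211.7 208.6] rpy [-1.571  0.004 -2.746] F [ 0.5 -0.8 -3.4] open 0.13212913877150848 q [0.432 0.185 1.917 0.    1.035 1.607]
zang -67.33 tilt 0.25 tool delta mm [ 39.3   3.4 201.3] n 6 row(m) [0.0066 0.0006 0.0336]
```

send_rows(
  series=[
    [0.0067, 0, 0.0336, 0, 0, 0],
    [0.0067, 0, 0.0336, 0, 0, 0],
    [0.0067, 0, 0.0336, 0, 0, 0],
    [0.0067, 0, 0.0336, 0, 0, 0],
    [0.0067, 0, 0.0336, 0, 0, 0],
    [0.0067, 0, 0.0336, 0, 0, 0],
    [0, 0, 0, 0, 0, 0],
    [0, 0, 0, 0, 0, 0],
  ],
)

```text
clock: 34.2
eef_pos: [494.1, 9.0, 204.8]
tcp_rot: [-1.572, -0.003, -2.748]
contact_force: [-0.5, -0.5, -2.4]
opening: 0.13
```

```bash
python3 -c "
from h import *
plan(497,10.7,107)
shot('wrist','w20')"
```

```text
t 34.2 pos [494.1   9.  204.8] rpy [-1.572 -0.003 -2.748] F [-0.5 -0.5 -2.4] open 0.12958402389723553 q [0.015 0.181 1.933 0.    1.031 1.192]
zang -67.45 tilt 0.16 tool delta mm [-3.5 97.8 -0.3] n 3 row(m) [-0.0012  0.0326 -0.0001]
```

View pics/w20.png

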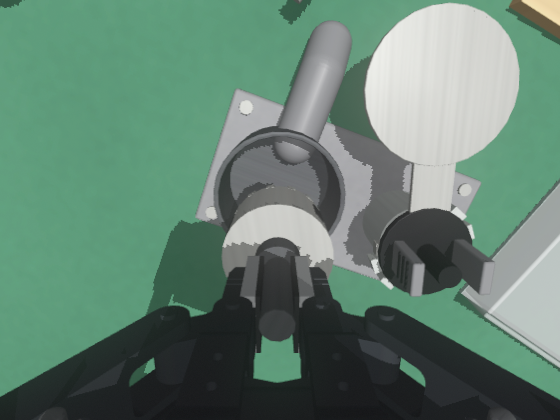

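Saw 3 is over the cup (280,195). Lowering and holding.

send_rows(
  series=[
    [-0.002, 0.033, 0, 0, 0, 0],
    [0, 0.033, 0, 0, 0, 0],
    [0, 0.023, 0, 0, 0, 0],
    [0, 0.01, 0, 0, 0, 0],
    [0, 0, 0, 0, 0, 0],
    [0, 0, 0, 0, 0, 0],
    [0, 0, 0, 0, 0, 0],
    [0, 0, 0, 0, 0, 0],
  ],
)

```text
clock: 35.05
eef_pos: [497.7, 10.4, 108.6]
tcp_rot: [-1.57, 0.002, -2.746]
contact_force: [-0.8, -1.5, -1.8]
opening: 0.131
```

send_rows(
  series=[
    [0, 0, 0, 0, 0, 0],
    [0, 0, 0, 0, 0, 0],
    [0, 0, 0, 0, 0, 0],
    [0, 0, 0, 0, 0, 0],
    [0, 0, 0, 0, 0, 0],
    [0, 0, 0, 0, 0, 0],
    [0, 0, 0, 0, 0, 0],
    [0, 0, 0, 0, 0, 0],
  ],
)

```text
clock: 35.85
eef_pos: [496.9, 10.3, 107.4]
tcp_rot: [-1.571, -0.0, -2.746]
contact_force: [0.7, -1.2, -2.7]
opening: 0.132
```

send_rows(
  series=[
    [0, -0.02, 0, 0, 0, 0],
    [0, -0.04, 0, 0, 0, 0],
    [0, -0.04, 0, 0, 0, 0],
    [0, -0.02, 0, 0, 0, 0],
    [0, 0, 0, 0, 0, 0],
  ],
)

```text
clock: 36.35
eef_pos: [498.8, 10.3, 230.5]
tcp_rot: [-1.569, 0.005, -2.746]
contact_force: [0.1, -0.3, -2.0]
opening: 0.131
```

```bash
python3 -c "
from h import *
C=np.array([525.8,-323.7]); a=np.radians(-11.5); ex=np.array([np.cos(a),np.sin(a)]); ey=np.array([-ex[1],ex[0]])
print(C-42*ex+43*ey, C+38*ex+48*ey)
plan(*(C-42*ex+43*ey),222)"
```

```text
[ 493.21598359 -273.18978446] [ 572.60679963 -284.23959569]
t 36.35 pos [498.8  10.3 230.5] rpy [-1.569  0.005 -2.746] F [ 0.1 -0.3 -2. ] open 0.13076440528551514 q [ 0.018  0.154  1.902 -0.     1.08   1.193]
zang -67.33 tilt 0.34 tool delta mm [114.5   8.5 259.4] n 7 row(m) [0.0164 0.0012 0.0371]
```

send_rows(
  series=[
    [0.0164, 0.001, 0.0371, 0, 0, 0],
    [0.0164, 0.001, 0.0371, 0, 0, 0],
    [0.0164, 0.001, 0.0371, 0, 0, 0],
    [0.0164, 0.001, 0.0371, 0, 0, 0],
    [0.0164, 0.001, 0.0371, 0, 0, 0],
    [0.0164, 0.001, 0.0371, 0, 0, 0],
    [0.0164, 0.001, 0.0371, 0, 0, 0],
    [0, 0, 0, 0, 0, 0],
  ],
)

```text
clock: 37.15
eef_pos: [490.2, -277.5, 218.6]
tcp_rot: [-1.571, -0.002, -2.749]
contact_force: [0.2, 0.7, -2.4]
opening: 0.132
```

send_rows(
  series=[
    [0, 0, 0, 0, 0, 0],
    [0, 0, 0, 0, 0, 0],
  ],
)

```text
clock: 37.35
eef_pos: [490.5, -272.5, 219.3]
tcp_rot: [-1.573, -0.001, -2.746]
contact_force: [-1.0, 0.0, -1.6]
opening: 0.133
```

```bash
python3 -c "
from h import *
plan(493,-273,67)
shot('wrist','w21')"; python3 saws.py t10
```

```text
t 37.35 pos [ 490.5 -272.5  219.3] rpy [-1.573e+00 -1.000e-03 -2.746e+00] F [-1.   0.  -1.6] open 0.13286725439831293 q [-0.51   0.268  1.783  0.     1.094  0.665]
zang -67.33 tilt 0.12 tool delta mm [ -2.3 152.3   1.8] n 4 row(m) [-0.0006  0.0381  0.0004]
[147. 223.] n 41 c [584.6 303.8] r 7.0 ztop 103.9
```

View pics/w21.png

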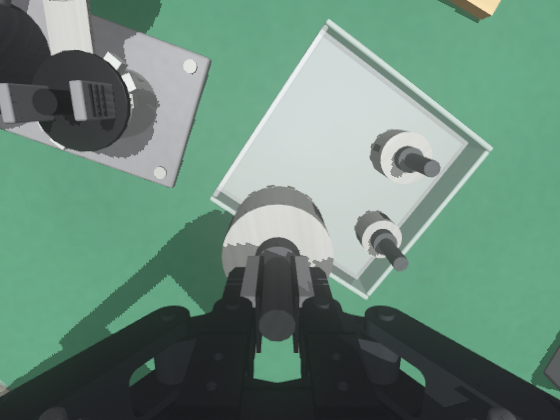

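Saw 3 is over the free near-left corner; saws 1 (385,240) and 2 (405,155) are upright. Lowering.

send_rows(
  series=[
    [-0.001, 0.035, 0.001, 0, 0, 0],
    [0, 0.04, 0, 0, 0, 0],
    [0, 0.04, 0, 0, 0, 0],
    [0, 0.025, 0, 0, 0, 0],
    [0, 0.01, 0, 0, 0, 0],
    [0, 0, 0, 0, 0, 0],
    [0, 0, 0, 0, 0, 0],
    [0, 0, 0, 0, 0, 0],
  ],
)

```text
clock: 38.25
eef_pos: [493.6, -274.6, 72.2]
tcp_rot: [-1.569, 0.002, -2.746]
contact_force: [0.1, -0.4, -2.2]
opening: 0.127
```

send_rows(
  series=[
    [0, 0.001, 0, 0, 0, 0],
    [0, 0, 0, 0, 0, 0],
    [0, 0, 0, 0, 0, 0],
  ],
)

```text
clock: 38.55
eef_pos: [492.5, -274.3, 69.9]
tcp_rot: [-1.57, 0.0, -2.746]
contact_force: [0.3, -0.6, -2.1]
opening: 0.132
```

send_rows(
  series=[
    [0, 0.0015, 0, 0, 0, 0],
    [0, 0, 0, 0, 0, 0],
    [0, 0, 0, 0, 0, 0],
  ],
)

```text
clock: 38.85
eef_pos: [492.3, -274.1, 67.9]
tcp_rot: [-1.571, -0.0, -2.746]
contact_force: [0.0, 0.0, -1.8]
opening: 0.13
```

send_rows(
  series=[
    [0, 0.001, 0, 0, 0, 0],
    [0, 0, 0, 0, 0, 0],
    [0, 0, 0, 0, 0, 0],
  ],
)

```text
clock: 39.15
eef_pos: [492.3, -274.1, 66.9]
tcp_rot: [-1.571, -0.0, -2.746]
contact_force: [-0.4, 0.0, -1.9]
opening: 0.135
```

send_rows(
  series=[
    [0, 0.001, 0, 0, 0, 0],
    [0, 0, 0, 0, 0, 0],
    [0, 0, 0, 0, 0, 0],
  ],
)

```text
clock: 39.45
eef_pos: [492.5, -274.3, 66.7]
tcp_rot: [-1.57, 0.0, -2.746]
contact_force: [-1.9, 0.6, 6.6]
opening: 0.13
```

Contact. Slow release.

send_rows(
  series=[
    [0, 0, 0, 0, 0, 0],
    [0, 0, 0, 0, 0, 0],
    [0, 0, 0, 0, 0, 0],
  ],
  gripper=0.2,
)

```text
clock: 39.75
eef_pos: [492.5, -274.1, 66.0]
tcp_rot: [-1.571, 0.0, -2.746]
contact_force: [0.3, 0.4, 0.5]
opening: 0.197
```

send_rows(
  series=[
    [0, 0, 0, 0, 0, 0],
    [0, 0, 0, 0, 0, 0],
    [0, 0, 0, 0, 0, 0],
    [0, 0, 0, 0, 0, 0],
  ],
  gripper=0.4,
)

```text
clock: 40.15
eef_pos: [492.4, -274.1, 66.0]
tcp_rot: [-1.571, -0.0, -2.746]
contact_force: [-0.8, -0.0, -1.2]
opening: 0.402
```

```bash
python3 -c "
from h import *
st()
shot('wrist','w22')"
```

```text
t 40.15 pos [ 492.4 -274.1   66. ] rpy [-1.571 -0.    -2.746] F [-0.8 -0.  -1.2] open 0.40185174748384767 q [-0.511  0.469  1.891  0.     0.782  0.665]
```

View pics/w22.png

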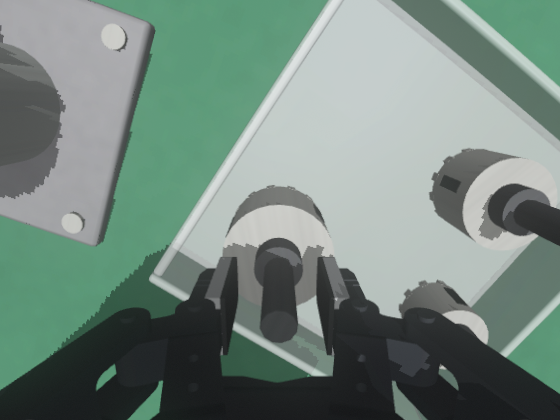

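Saw 3 stands free at (279,290). Rising and heading to saw 4.

send_rows(
  series=[
    [0, -0.015, 0, 0, 0, 0],
    [0, -0.035, 0, 0, 0, 0],
    [0, -0.04, 0, 0, 0, 0],
    [0, -0.04, 0, 0, 0, 0],
    [0, -0.015, 0, 0, 0, 0],
    [0, 0, 0, 0, 0, 0],
  ],
)

```text
clock: 40.8
eef_pos: [493.9, -275.0, 215.0]
tcp_rot: [-1.566, 0.004, -2.746]
contact_force: [-0.2, -0.0, -0.7]
opening: 0.403
```

```bash
python3 saws.py t11; python3 -c "
from h import *
plan(585.2,303,210)"
```

```text
[147. 223.] n 40 c [584.9 303.2] r 6.4 ztop 104.2
t 40.85 pos [ 493.  -274.4  212.9] rpy [-1.568e+00  2.000e-03 -2.746e+00] F [ 0.2  0.9 -0.2] open 0.40162504460785203 q [-0.511  0.276  1.786 -0.     1.076  0.665]
zang -67.33 tilt 0.18 tool delta mm [-307.6    2.2 -497.3] n 13 row(m) [-0.0237  0.0002 -0.0383]
```

send_rows(
  series=[
    [-0.0237, 0, -0.0383, 0, 0, 0],
    [-0.0237, 0, -0.0383, 0, 0, 0],
    [-0.0237, 0, -0.0383, 0, 0, 0],
    [-0.0237, 0, -0.0383, 0, 0, 0],
    [-0.0237, 0, -0.0383, 0, 0, 0],
    [-0.0237, 0, -0.0383, 0, 0, 0],
    [-0.0237, 0, -0.0383, 0, 0, 0],
    [-0.0237, 0, -0.0383, 0, 0, 0],
  ],
  gripper=0.5,
)

```text
clock: 41.65
eef_pos: [548.3, 83.4, 209.7]
tcp_rot: [-1.571, -0.002, -2.746]
contact_force: [0.2, -0.4, 0.1]
opening: 0.5
```

send_rows(
  series=[
    [-0.0237, 0, -0.0383, 0, 0, 0],
    [-0.0237, 0, -0.0383, 0, 0, 0],
    [-0.0237, 0, -0.0383, 0, 0, 0],
    [-0.0237, 0, -0.0383, 0, 0, 0],
    [-0.0237, 0, -0.0383, 0, 0, 0],
    [0, 0, 0, 0, 0, 0],
    [0, 0, 0, 0, 0, 0],
    [0, 0, 0, 0, 0, 0],
  ],
)

```text
clock: 42.45
eef_pos: [584.1, 302.9, 209.8]
tcp_rot: [-1.57, -0.002, -2.746]
contact_force: [-0.6, 0.3, -0.5]
opening: 0.497
```

```bash
python3 saws.py t12; python3 tray.py t12 x; python3 -c "
from h import *
plan(585,303.1,66)
shot('wrist','w23')"
```

```text
[147. 223.] n 41 c [584.6 303.3] r 7.0 ztop 104.1
shank [423. 237.] 39 xy [ 558.3 -363.9] r 6.3 z80 100.6 tray 39.9 -32.9
shank [386. 264.] 37 xy [ 491.9 -271.9] r 6.5 z80 104.7 tray -43.5 44.0
shank [431. 271.] 38 xy [ 479.3 -380.9] r 6.7 z80 96.3 tray -34.2 -65.3
cutter [418. 239.] 249 xy [ 557.9 -364.3] r 23.4 z80 47.9 tray 39.5 -33.4
cutter [382. 265.] 341 xy [ 492.  -272.2] r 27.0 z80 50.7 tray -43.4 43.8
cutter [424. 271.] 165 xy [ 479.8 -380.1] r 19.5 z80 48.9 tray -33.9 -64.5
t 42.5 pos [584.3 302.6 210.2] rpy [-1.570e+00 -2.000e-03 -2.747e+00] F [-0.6 -0.2 -0.3] open 0.5019178625669469 q [ 0.476  0.424  1.576 -0.     1.143  1.652]
zang -67.38 tilt 0.11 tool delta mm [ -1.1 144.2  -0.2] n 4 row(m) [-0.0003  0.0361 -0.0001]
```

View pics/w23.png

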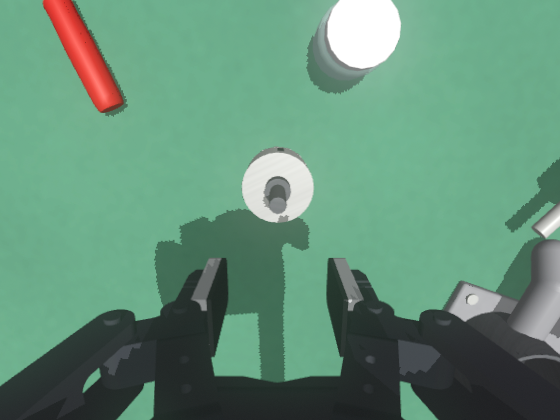

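Saw 4 (278,195) is centred, and the jar (363,30) is well away. Descending.

send_rows(
  series=[
    [-0.001, 0.036, 0, 0, 0, 0],
    [0, 0.036, 0, 0, 0, 0],
    [0, 0.036, 0, 0, 0, 0],
    [0, 0.026, 0, 0, 0, 0],
    [0, 0.01, 0, 0, 0, 0],
    [0, 0, 0, 0, 0, 0],
    [0, 0, 0, 0, 0, 0],
    [0, 0, 0, 0, 0, 0],
  ],
)

```text
clock: 43.35
eef_pos: [586.9, 304.8, 68.9]
tcp_rot: [-1.571, 0.003, -2.746]
contact_force: [-0.3, 0.2, 0.2]
opening: 0.502
```

```bash
python3 -c "
from h import *
plan(585,303.1,66)
shot('wrist','w24')"
```

```text
t 43.35 pos [586.9 304.8  68.9] rpy [-1.571  0.003 -2.746] F [-0.3  0.2  0.2] open 0.50198770076988 q [ 0.477  0.584  1.668 -0.     0.887  1.652]
zang -67.35 tilt 0.16 tool delta mm [2.4 2.9 0.8] n 1 row(m) [0.0024 0.0029 0.0008]
```

View pics/w24.png

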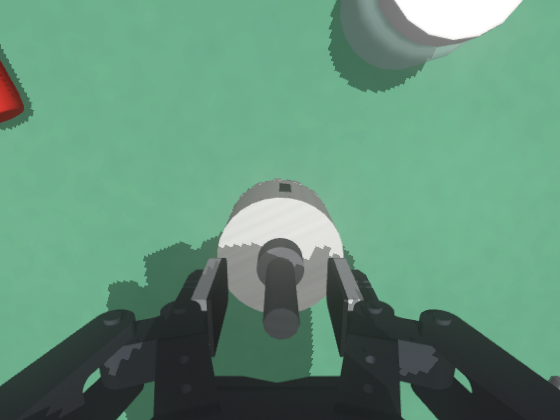

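The shank (281,300) is between the pads; closing and lifting.

send_rows(
  series=[
    [0.001, 0.002, 0.001, 0, 0, 0],
    [0, 0, 0, 0, 0, 0],
    [0, 0, 0, 0, 0, 0],
    [0, 0, 0, 0, 0, 0],
    [0, 0, 0, 0, 0, 0],
    [0, 0, 0, 0, 0, 0],
    [0, 0, 0, 0, 0, 0],
    [0, 0, 0, 0, 0, 0],
  ],
  gripper=0,
  squeeze=70,
)

```text
clock: 44.2
eef_pos: [585.4, 303.0, 65.5]
tcp_rot: [-1.571, 0.0, -2.746]
contact_force: [-0.2, -2.4, 6.2]
opening: 0.131
```

send_rows(
  series=[
    [0, -0.015, 0, 0, 0, 0],
    [0, -0.035, 0, 0, 0, 0],
    [0, -0.04, 0, 0, 0, 0],
    [0, -0.04, 0, 0, 0, 0],
    [0, -0.015, 0, 0, 0, 0],
    [0, 0, 0, 0, 0, 0],
  ],
)

```text
clock: 44.8
eef_pos: [586.3, 303.9, 212.6]
tcp_rot: [-1.571, 0.005, -2.746]
contact_force: [0.7, 0.1, -3.5]
opening: 0.131
```

```bash
python3 -c "
from h import *
plan(498,11,208)"
```

```text
t 44.8 pos [586.3 303.9 212.6] rpy [-1.571  0.005 -2.746] F [ 0.7  0.1 -3.5] open 0.13069667944229618 q [0.476 0.422 1.574 0.    1.141 1.651]
zang -67.33 tilt 0.26 tool delta mm [194.4   3.6 236.2] n 6 row(m) [0.0324 0.0006 0.0394]
```

send_rows(
  series=[
    [0.0277, 0, 0.0338, 0, 0, 0],
    [0.0277, 0, 0.0338, 0, 0, 0],
    [0.0277, 0, 0.0338, 0, 0, 0],
    [0.0277, 0, 0.0338, 0, 0, 0],
    [0.0277, 0, 0.0338, 0, 0, 0],
    [0.0277, 0, 0.0338, 0, 0, 0],
    [0.0277, 0, 0.0338, 0, 0, 0],
    [0, 0, 0, 0, 0, 0],
  ],
)

```text
clock: 45.6
eef_pos: [494.0, 6.2, 207.5]
tcp_rot: [-1.571, -0.006, -2.749]
contact_force: [-0.9, 0.9, -3.7]
opening: 0.13
```

send_rows(
  series=[
    [0, 0, 0, 0, 0, 0],
    [0, 0, 0, 0, 0, 0],
    [0, 0, 0, 0, 0, 0],
  ],
)

```text
clock: 45.9
eef_pos: [497.4, 11.0, 209.3]
tcp_rot: [-1.571, -0.001, -2.745]
contact_force: [-0.7, -0.4, -3.1]
opening: 0.134
```

```bash
python3 -c "
from h import *
plan(497,10.7,110)
shot('wrist','w25')"
```

```text
t 45.9 pos [497.4  11.  209.3] rpy [-1.571e+00 -1.000e-03 -2.745e+00] F [-0.7 -0.4 -3.1] open 0.13439806717386624 q [0.019 0.18  1.923 0.    1.04  1.193]
zang -67.26 tilt 0.06 tool delta mm [ 0.4 99.3  0.2] n 3 row(m) [0.0001 0.0331 0.0001]
```

View pics/w25.png

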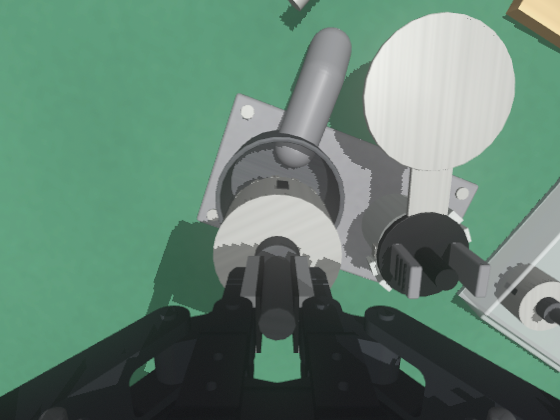

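Saw 4 is over the cup. Lowering a little more gently (15 mm margin), then holding.

send_rows(
  series=[
    [0, 0.025, 0, 0, 0, 0],
    [0, 0.025, 0, 0, 0, 0],
    [0, 0.025, 0, 0, 0, 0],
    [0, 0.018, 0, 0, 0, 0],
    [0, 0.006, 0, 0, 0, 0],
    [0, 0, 0, 0, 0, 0],
    [0, 0, 0, 0, 0, 0],
    [0, 0, 0, 0, 0, 0],
  ],
)

```text
clock: 46.75
eef_pos: [498.3, 10.2, 112.0]
tcp_rot: [-1.57, 0.002, -2.746]
contact_force: [0.3, -0.0, -3.0]
opening: 0.132
```

send_rows(
  series=[
    [0, 0, 0, 0, 0, 0],
    [0, 0, 0, 0, 0, 0],
    [0, 0, 0, 0, 0, 0],
    [0, 0, 0, 0, 0, 0],
    [0, 0, 0, 0, 0, 0],
    [0, 0, 0, 0, 0, 0],
    [0, 0, 0, 0, 0, 0],
    [0, 0, 0, 0, 0, 0],
  ],
)

```text
clock: 47.55
eef_pos: [497.4, 10.1, 111.0]
tcp_rot: [-1.571, -0.0, -2.746]
contact_force: [-0.8, -0.3, -3.2]
opening: 0.133
```

send_rows(
  series=[
    [0, -0.02, 0, 0, 0, 0],
    [0, -0.04, 0, 0, 0, 0],
    [0, -0.04, 0, 0, 0, 0],
    [0, -0.02, 0, 0, 0, 0],
    [0, 0, 0, 0, 0, 0],
  ],
)

```text
clock: 48.05
eef_pos: [499.4, 10.1, 234.0]
tcp_rot: [-1.569, 0.006, -2.746]
contact_force: [0.5, 0.3, -2.7]
opening: 0.132
```

```bash
python3 -c "
from h import *
C=np.array([525.8,-323.7]); a=np.radians(-11.5); ex=np.array([np.cos(a),np.sin(a)]); ey=np.array([-ex[1],ex[0]])
print(C+38*ex+46*ey)
plan(*(C+38*ex+46*ey),225)"
```

```text
[ 572.20806376 -286.1994451 ]
t 48.05 pos [499.4  10.1 234. ] rpy [-1.569  0.006 -2.746] F [ 0.5  0.3 -2.7] open 0.13165906464157487 q [ 0.017  0.151  1.897 -0.     1.088  1.192]
zang -67.34 tilt 0.35 tool delta mm [ 47.    9.4 301.5] n 8 row(m) [0.0059 0.0012 0.0377]
```

send_rows(
  series=[
    [0.0059, 0.0005, 0.0377, 0, 0, 0],
    [0.0059, 0.0005, 0.0377, 0, 0, 0],
    [0.0059, 0.0005, 0.0377, 0, 0, 0],
    [0.0059, 0.0005, 0.0377, 0, 0, 0],
    [0.0059, 0.0005, 0.0377, 0, 0, 0],
    [0.0059, 0.0005, 0.0377, 0, 0, 0],
    [0.0059, 0.0005, 0.0377, 0, 0, 0],
    [0.0059, 0.0005, 0.0377, 0, 0, 0],
  ],
)

```text
clock: 48.85
eef_pos: [569.4, -287.6, 224.5]
tcp_rot: [-1.573, -0.002, -2.746]
contact_force: [1.4, 0.3, -2.6]
opening: 0.129
```

send_rows(
  series=[
    [0, 0, 0, 0, 0, 0],
    [0, 0, 0, 0, 0, 0],
    [0, 0, 0, 0, 0, 0],
    [0, 0, 0, 0, 0, 0],
  ],
)

```text
clock: 49.25
eef_pos: [569.7, -285.2, 226.3]
tcp_rot: [-1.572, -0.001, -2.745]
contact_force: [0.0, -0.3, -1.8]
opening: 0.13
```

```bash
python3 -c "
from h import *
plan(572,-286,71)
shot('wrist','w26')"
```

```text
t 49.25 pos [ 569.7 -285.2  226.3] rpy [-1.572e+00 -1.000e-03 -2.745e+00] F [ 0.  -0.3 -1.8] open 0.13027683797252101 q [-0.467  0.377  1.61   0.     1.156  0.708]
zang -67.28 tilt 0.07 tool delta mm [ -1.9 155.3   1.7] n 4 row(m) [-0.0005  0.0388  0.0004]
```

View pics/w26.png

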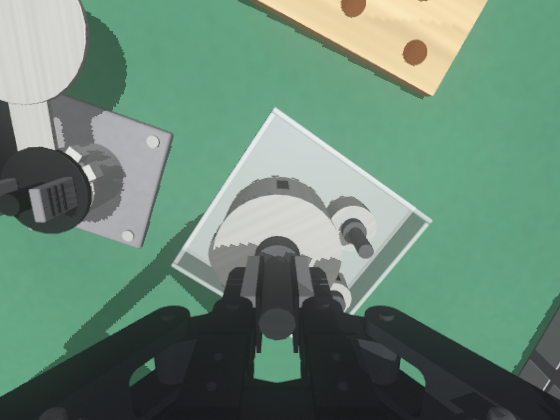

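Saw 4 is over the last free corner. Lowering.

send_rows(
  series=[
    [-0.001, 0.035, 0.001, 0, 0, 0],
    [0, 0.04, 0, 0, 0, 0],
    [0, 0.04, 0, 0, 0, 0],
    [0, 0.025, 0, 0, 0, 0],
    [0, 0.01, 0, 0, 0, 0],
    [0, 0.002, 0, 0, 0, 0],
    [0, 0, 0, 0, 0, 0],
    [0, 0, 0, 0, 0, 0],
  ],
)

```text
clock: 50.1
eef_pos: [572.6, -287.4, 76.8]
tcp_rot: [-1.569, 0.002, -2.746]
contact_force: [-0.0, 0.2, -3.1]
opening: 0.129
```

send_rows(
  series=[
    [0, 0, 0, 0, 0, 0],
    [0, 0, 0, 0, 0, 0],
    [0, 0, 0, 0, 0, 0],
  ],
)

```text
clock: 50.4
eef_pos: [571.6, -287.1, 75.5]
tcp_rot: [-1.57, 0.001, -2.746]
contact_force: [-0.7, 0.2, -3.1]
opening: 0.133
```

send_rows(
  series=[
    [0, 0.002, 0, 0, 0, 0],
    [0, 0.0015, 0, 0, 0, 0],
    [0, 0, 0, 0, 0, 0],
    [0, 0, 0, 0, 0, 0],
  ],
)

```text
clock: 50.8
eef_pos: [571.3, -286.9, 71.3]
tcp_rot: [-1.571, -0.0, -2.746]
contact_force: [0.7, 0.1, -2.5]
opening: 0.136
```

send_rows(
  series=[
    [0, 0.001, 0, 0, 0, 0],
    [0, 0, 0, 0, 0, 0],
    [0, 0, 0, 0, 0, 0],
  ],
)

```text
clock: 51.1
eef_pos: [571.4, -286.9, 70.5]
tcp_rot: [-1.571, -0.0, -2.746]
contact_force: [0.1, -0.2, -2.6]
opening: 0.137
```

send_rows(
  series=[
    [0, 0.001, 0, 0, 0, 0],
    [0, 0, 0, 0, 0, 0],
    [0, 0, 0, 0, 0, 0],
  ],
)

```text
clock: 51.4
eef_pos: [571.5, -287.0, 70.4]
tcp_rot: [-1.571, 0.0, -2.746]
contact_force: [-2.7, 0.8, 5.3]
opening: 0.124
```

Contact. Slow release, then rise.

send_rows(
  series=[
    [0, 0, 0, 0, 0, 0],
    [0, 0, 0, 0, 0, 0],
    [0, 0, 0, 0, 0, 0],
  ],
  gripper=0.2,
)

```text
clock: 51.7
eef_pos: [571.6, -287.0, 69.5]
tcp_rot: [-1.571, 0.0, -2.746]
contact_force: [-0.6, -0.2, 0.2]
opening: 0.2
```

send_rows(
  series=[
    [0, 0, 0, 0, 0, 0],
    [0, 0, 0, 0, 0, 0],
    [0, 0, 0, 0, 0, 0],
    [0, 0, 0, 0, 0, 0],
  ],
  gripper=0.4,
)

```text
clock: 52.1
eef_pos: [571.4, -286.9, 69.4]
tcp_rot: [-1.571, -0.0, -2.746]
contact_force: [-0.4, 1.1, -0.2]
opening: 0.403
```

```bash
python3 -c "
from h import *
st()
shot('wrist','w27')"
```

```text
t 52.1 pos [ 571.4 -286.9   69.4] rpy [-1.571 -0.    -2.746] F [-0.4  1.1 -0.2] open 0.40307391102408585 q [-0.468  0.557  1.717 -0.     0.868  0.708]
```

View pics/w27.png

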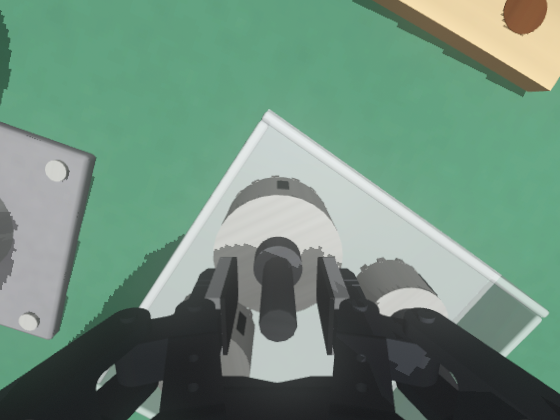

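send_rows(
  series=[
    [0, -0.015, 0, 0, 0, 0],
    [0, -0.035, 0, 0, 0, 0],
    [0, -0.04, 0, 0, 0, 0],
    [0, -0.04, 0, 0, 0, 0],
    [0, -0.015, 0, 0, 0, 0],
    [0, 0, 0, 0, 0, 0],
  ],
)

```text
clock: 52.75
eef_pos: [572.9, -287.7, 218.2]
tcp_rot: [-1.566, 0.004, -2.746]
contact_force: [-0.2, -0.7, -1.0]
opening: 0.398
```

```bash
python3 -c "
from h import *
plan(502.3,-109,214,-66.3)"
```

```text
t 52.75 pos [ 572.9 -287.7  218.2] rpy [-1.566  0.004 -2.746] F [-0.2 -0.7 -1. ] open 0.3975086815441066 q [-0.468  0.387  1.614 -0.     1.135  0.707]
zang -67.34 tilt 0.33 tool delta mm [  -3.7    3.4 -192.1] n 5 row(m) [-0.0007  0.0007 -0.0384]
ay total -1.04 rows 1 each -1.038
```

Saw 4 stood free at (279,290) on release. Back to the knob.

send_rows(
  series=[
    [0, 0, -0.032, 0, -1, 0],
    [0, 0, -0.032, 0, 0, 0],
    [0, 0, -0.032, 0, 0, 0],
    [0, 0, -0.032, 0, 0, 0],
    [0, 0, -0.032, 0, 0, 0],
    [0, 0, -0.032, 0, 0, 0],
    [0, 0, 0, 0, 0, 0],
    [0, 0, 0, 0, 0, 0],
  ],
  gripper=1,
)

```text
clock: 53.55
eef_pos: [494.3, -110.5, 213.7]
tcp_rot: [-1.571, -0.001, -2.727]
contact_force: [0.8, 0.3, -0.5]
opening: 1.002
```

send_rows(
  series=[
    [0, 0, 0, 0, 0, 0],
    [0, 0, 0, 0, 0, 0],
  ],
)

```text
clock: 53.75
eef_pos: [495.2, -111.7, 214.1]
tcp_rot: [-1.571, -0.0, -2.729]
contact_force: [-0.8, -0.2, -0.4]
opening: 1.0
```

```bash
python3 tray.py t13;python3 -c "
from h import *
plan(502.3,-109,104,-66.3); shot('wrist','w28')"
```

```text
shank [391. 231.] 40 xy [ 571.7 -284.5] r 6.6 z80 107.9 tray 37.1 47.6
shank [423. 237.] 37 xy [ 557.9 -364.4] r 6.3 z80 100.2 tray 39.6 -33.5
shank [386. 264.] 36 xy [ 492.1 -272.1] r 6.3 z80 105.6 tray -43.3 43.8
shank [431. 271.] 39 xy [ 479.3 -380. ] r 6.7 z80 96.3 tray -34.4 -64.4
cutter [390. 232.] 303 xy [ 571.9 -285.2] r 31.1 z80 54.3 tray 37.5 46.9
cutter [418. 239.] 254 xy [ 557.4 -364.6] r 23.9 z80 47.7 tray 39.1 -33.8
cutter [388. 266.] 148 xy [ 490.9 -276.6] r 26.4 z80 51.1 tray -43.6 39.2
cutter [424. 271.] 165 xy [ 480.  -380.7] r 19.7 z80 49.1 tray -33.6 -65.0
t 53.8 pos [ 495.1 -111.6  214.2] rpy [-1.571 -0.    -2.73 ] F [ 0.  -0.3  0.5] open 1.000614737369834 q [-0.225  0.189  1.898 -0.     1.054  0.934]
zang -66.39 tilt 0.02 tool delta mm [ -7.7 110.2   0.5] n 3 row(m) [-0.0026  0.0367  0.0002]
ay total -0.09 rows 1 each -0.091
```

View pics/w28.png

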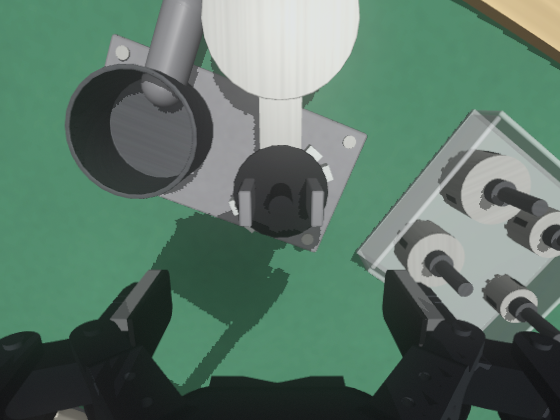

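All four saws stand in the tray; knob tabs at (247,205) and (316,205), centred. Descending and pinching.

send_rows(
  series=[
    [-0.0075, 0.03, 0.0005, 0, 0, 0],
    [0, 0.035, 0, 0, 0, 0],
    [0, 0.03, 0, 0, 0, 0],
    [0, 0.015, 0, 0, 0, 0],
    [0, 0, 0, 0, 0, 0],
    [0, 0, 0, 0, 0, 0],
    [0, 0, 0, 0, 0, 0],
  ],
)

```text
clock: 54.55
eef_pos: [502.9, -108.7, 105.6]
tcp_rot: [-1.57, 0.001, -2.729]
contact_force: [0.0, -0.7, 0.1]
opening: 0.999
```

```bash
python3 -c "
from h import *
plan(502.3,-109,104,-66.3); shot('wrist','w29')"
```

```text
t 54.55 pos [ 502.9 -108.7  105.6] rpy [-1.570e+00  1.000e-03 -2.729e+00] F [ 0.  -0.7  0.1] open 0.9989437476015313 q [-0.216  0.346  1.976 -0.     0.818  0.942]
zang -66.35 tilt 0.11 tool delta mm [0.6 1.6 0.1] n 1 row(m) [0.0006 0.0016 0.0001]
ay total -0.05 rows 1 each -0.05
```

View pics/w29.png

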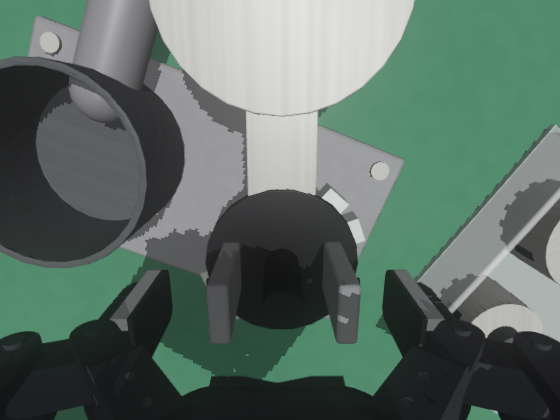

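The tabs sit between the pads at (223,290) and (342,290). Pinching.

send_rows(
  series=[
    [0, 0, 0, 0, 0, 0],
    [0, 0, 0, 0, 0, 0],
    [0, 0, 0, 0, 0, 0],
    [0, 0, 0, 0, 0, 0],
    [0, 0, 0, 0, 0, 0],
    [0, 0, 0, 0, 0, 0],
    [0, 0, 0, 0, 0, 0],
    [0, 0, 0, 0, 0, 0],
  ],
  gripper=0,
  squeeze=40,
)

```text
clock: 55.4
eef_pos: [503.9, -110.2, 106.5]
tcp_rot: [-1.566, 0.003, -2.728]
contact_force: [-1.8, -9.3, 15.0]
opening: 0.395
```

send_rows(
  series=[
    [0, 0, 0, 0, -4, 0],
    [0, 0, 0, 0, -6, 0],
    [0, 0, 0, 0, -6, 0],
    [0, 0, 0, 0, -6, 0],
    [0, 0, 0, 0, -6, 0],
    [0, 0, 0, 0, -6, 0],
    [0, 0, 0, 0, 0, 0],
  ],
)

```text
clock: 56.1
eef_pos: [503.7, -110.0, 106.5]
tcp_rot: [-1.566, -0.0, -2.131]
contact_force: [-1.8, -9.0, 16.6]
opening: 0.393
```

```bash
python3 -c "
from h import *
plan(502.3,-109,104,2.5); shot('wrist','w30')"
```

```text
t 56.1 pos [ 503.7 -110.   106.5] rpy [-1.566 -0.    -2.131] F [-1.8 -9.  16.6] open 0.3934898818313308 q [-0.217  0.345  1.975 -0.003  0.817  0.345]
zang -32.09 tilt 0.27 tool delta mm [-0.1  2.5 -1.8] n 1 row(m) [-0.0001  0.0025 -0.0018]
ay total -34.59 rows 5 each -6.918
```

View pics/w30.png

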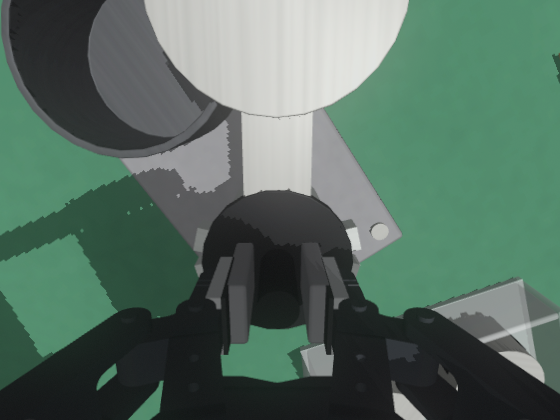

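The cover turns with the gripper. Going on to closed, with about 1.5° of overtravel.

send_rows(
  series=[
    [0, 0, 0, 0, -6, 0],
    [0, 0, 0, 0, -6, 0],
    [0, 0, 0, 0, -6, 0],
    [0, 0, 0, 0, -6, 0],
    [0, 0, 0, 0, -6, 0],
    [0, 0, 0, 0, -6, 0],
    [0, 0, 0, 0, 0, 0],
    [0, 0, 0, 0, 0, 0],
  ],
)

```text
clock: 56.95
eef_pos: [503.5, -109.9, 106.5]
tcp_rot: [-1.568, -0.003, -1.507]
contact_force: [-2.4, -9.5, 17.4]
opening: 0.393
```

```bash
python3 -c "
from h import *
plan(502.3,-109,104,2.5);print(r.sense()['wrist_torque']); shot('wrist','w31')"
```

```text
t 56.95 pos [ 503.5 -109.9  106.5] rpy [-1.568 -0.003 -1.507] F [-2.4 -9.5 17.4] open 0.39261392957880237 q [-0.217  0.345  1.975 -0.002  0.818 -0.279]
zang 3.63 tilt 0.24 tool delta mm [-1.   2.5 -1.1] n 1 row(m) [-0.001   0.0025 -0.0011]
ay total 1.13 rows 1 each 1.13
[-1.42047673  0.74152597 -0.71032082]
```

View pics/w31.png

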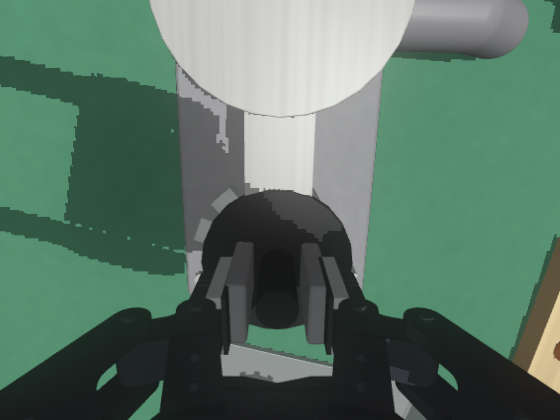

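The cover is over the cup and the knob is against its closed stop. Releasing and rising.

send_rows(
  series=[
    [0, 0, 0, 0, 0, 0],
    [0, 0, 0, 0, 0, 0],
    [0, 0, 0, 0, 0, 0],
    [0, 0, 0, 0, 0, 0],
    [0, 0, 0, 0, 0, 0],
    [0, 0, 0, 0, 0, 0],
    [0, 0, 0, 0, 0, 0],
  ],
  gripper=1,
)

```text
clock: 57.7
eef_pos: [501.9, -108.2, 104.5]
tcp_rot: [-1.571, 0.0, -1.507]
contact_force: [-0.2, 0.3, 0.1]
opening: 1.002
```

send_rows(
  series=[
    [0, -0.02, 0, 0, 0, 0],
    [0, -0.04, 0, 0, 0, 0],
    [0, -0.04, 0, 0, 0, 0],
    [0, -0.04, 0, 0, 0, 0],
    [0, -0.03, 0, 0, 0, 0],
    [0, 0, 0, 0, 0, 0],
  ],
)

```text
clock: 58.3
eef_pos: [504.2, -108.8, 279.0]
tcp_rot: [-1.564, -0.002, -1.507]
contact_force: [1.1, 0.6, 0.3]
opening: 0.998
```

send_rows(
  series=[
    [-0.04, 0, -0.02, 0, 0, 0],
    [-0.04, 0, -0.02, 0, 0, 0],
    [-0.04, 0, -0.02, 0, 0, 0],
    [-0.04, 0, -0.02, 0, 0, 0],
    [-0.04, 0, -0.02, 0, 0, 0],
    [-0.04, 0, -0.02, 0, 0, 0],
    [0, 0, 0, 0, 0, 0],
    [0, 0, 0, 0, 0, 0],
  ],
)

```text
clock: 59.1
eef_pos: [366.2, 124.2, 274.0]
tcp_rot: [-1.571, -0.0, -1.504]
contact_force: [0.4, -0.8, -0.5]
opening: 0.998
```

```bash
python3 tray.py t14
python3 - <<'E'
from h import *
st()
d=load('t14'); P=cloud(d); Z=P[...,2]
m=np.zeros(Z.shape,bool); m[235:290,300:345]=True; m&=Z>126
n,l,s,c=cv2.connectedComponentsWithStats(m.astype(np.uint8))
for i in range(1,n):
    if s[i,4]>15: print(s[i,4],P[l==i].mean(0).round(1),c[i].round())
f=d['frame']; g=(f.min(2)>200); g[:,:235]=0; g[:,300:]=0; g[:225]=0; g[300:]=0
g=cv2.morphologyEx(g.astype(np.uint8),cv2.MORPH_OPEN,cv2.getStructuringElement(cv2.MORPH_ELLIPSE,(19,19)))
print(cv2.fitEllipse(max(cv2.findContours(g,0,cv2.CHAIN_APPROX_NONE)[0],key=cv2.contourArea)))
E
```

```text
shank [391. 231.] 41 xy [ 571.7 -284.8] r 6.6 z80 107.6 tray 37.3 47.2
shank [423. 237.] 39 xy [ 558.4 -363.6] r 6.4 z80 101.1 tray 39.9 -32.6
shank [386. 264.] 37 xy [ 492.4 -272.2] r 6.6 z80 106.1 tray -43.0 43.8
shank [431. 271.] 40 xy [ 479.1 -380.8] r 6.4 z80 96.3 tray -34.4 -65.2
cutter [386. 233.] 459 xy [ 571.4 -285.3] r 31.6 z80 53.7 tray 37.1 46.8
cutter [418. 239.] 249 xy [ 558.  -364.2] r 23.4 z80 48.4 tray 39.7 -33.3
cutter [382. 265.] 339 xy [ 492.6 -272.5] r 27.5 z80 50.7 tray -42.7 43.6
cutter [424. 271.] 165 xy [ 479.7 -379.9] r 19.6 z80 50.1 tray -34.0 -64.3
t 59.15 pos [366.7 123.4 274. ] rpy [-1.571e+00 -1.000e-03 -1.505e+00] F [-0.  -0.3  0.2] open 1.0012485230577481 q [ 0.321 -0.083  2.047 -0.     1.178  0.256]
41 [ 525.3 -107.9  135.7] [318. 248.]
37 [ 502.9 -109.7  132. ] [319. 258.]
42 [ 479.4 -109.6  135.3] [319. 268.]
((267.31597900390625, 261.06573486328125), (42.562442779541016, 42.605674743652344), 148.35679626464844)
```

View pics/t14.png

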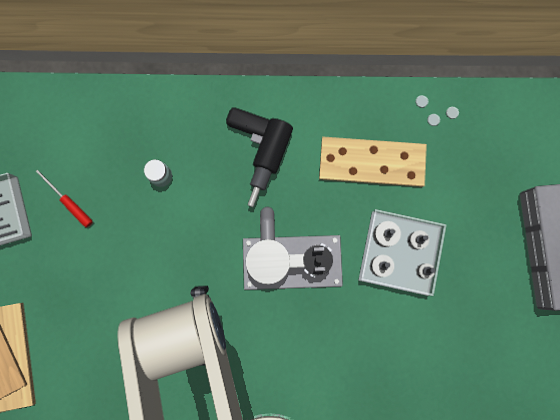

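The cover ellipse centre (267.3,261.1) and both tab positions match the starting picture. All four saws are upright in the tray, the jar, drill and scrap have not moved, and the arm is clear. Handing in.

```bash
python3 -c "
from h import *
print(r.sign_off())"
```

```text
the job is handed in; nothing more can be done
None
```

The job is done and handed in at about 59 s on the robot's clock; the sign-off gives no verdict. I opened the knob to its stop (cover measured 69° round). Saws 1 to 4 were each held for at least 1 s about 38–40 mm below the cup rim. I stood each one on its teeth in the tray, then turned the knob back to its closed stop and released it.

- **Cover and tabs:** in the last top picture the cover and both sprung-out tabs are in the same place as at the start.
- **Saws:** all four stand upright. Their positions from the tray centre are (-34,-65), (40,-33), (-43,44) and (37,47) mm.
- **Bystanders:** the jar, drill and scrap look unmoved in the top view, and the arm touches nothing.
- **One disagreement:** saw 1 ended about 24 mm from where I released it, either knocked aside or dragged by the release. It rests against the tray wall, 5 mm inside the 70 mm limit, and the wall keeps it from passing that limit. I released the other three more slowly, and they stayed within a few millimetres of where I set them down.

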